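# Loading the stone rack on the carver's cart

### The arm

A 6-joint arm with a two-finger parallel gripper is mounted at the origin on the work surface. World frame = base frame: x ahead of the robot, y to its left, z up, the work surface at z = 0. Lengths are in m, angles in rad, forces in N, time in s.
With the tool pointing down it reaches from about 0.3 to 0.75 m from the base axis. Payload 8.5 kg.
Tool frame: the origin (TCP) lies between the finger pads; the fingertips stand 8 mm ahead of it and the grasp point (between the pads) lies 11 mm behind it; z points along the fingers, y is the direction in which the jaws open and shut (so a half turn about z gives the same grasp; the last joint's range is limited). The gripper opens to 88 mm and grips with 3 to 60 N. Pads are 18 mm wide; open, the fingers measure 123 mm over their backs; the gripper's body (75 mm by 187 mm) begins 45 mm behind the grasp point.
Start: joints at [-1.369, 0.381, 1.297, -0, 1.464, -0.215], TCP at [0.223, -0.503, 0.247] pointing down, gripper open.
Joint ranges: [-3.11, 3.11], [-0.89, 2.33], [0.22, 2.48], [-1.42, 4.56], [0.17, 2.85], [-2.88, 2.88]. Speed limits (rad/s): [2.39, 2.39, 3.14, 3.14, 3.14, 3.14].

### API

Orientations are given as a rotation vector (axis times angle).
In Python, from bench import manip, imaging gives the robot as it stands.
- The arm moves only by the shell command python3 -m creep 'ROWS' [FORCE]. ROWS is JSON, one flat list of numbers, 7 for each row, row after row: the opening in per cent of the stroke, from 0 (shut) to 100 (fully open), then the shift along the world's x, y, z in m, then the turn, a rotation vector about the world's x, y, z in degrees. In form: [claw, tx, ty, tz, wx, wy, wz, claw, tx, ty, tz, wx, wy, wz, ...]. A call has 1 to 10 rows; each row shifts and turns the pose as measured when the row begins; what a row does not reach is not made up. A row lasts 1/12 s, in which the tool goes at most 41.7 mm and 7.16 degrees, less where a joint would pass 70% of its speed; a pose out of reach is approached as far as the arm can. A call is refused whole if a number of a shift passes 0.0417 or a number of a turn 7.16, either way. A call with a gripper value outside its range is refused whole. The fingers move at their own pace and stop on an object; FORCE is the grip in N (left out, the last holds). Time passes only in rows, so rows that do not move let the fingers close. It gives the time, the measured TCP pose, the force and the opening at its end, in the units of the state.
- manip.read_state(): the state, without advancing time (a new reading comes with each control period).
- imaging.camera(name): name is "side" or "top"; returns (picture, depth): 400x640x3 uint8, blue, green, red; 400x640 float32, m along the optical axis (not along the pixel's ray), 0 where there is no reading.
- imaging.camera_params(name): a dict with "K" (3x3 intrinsics, pixels), "rvec" (rotation vector, rad) and "tvec" (3), from world to camera coordinates, as OpenCV has them. Camera axes: x right, y down, z forward; pixel columns grow to the right and rows downward; lengths in m; the calibration is good to about 2 mm. A picture is of the moment at which its call begins. camera_params takes no time and is no camera call.
- manip.hand_in(): hands the job in, once; it reports no verdict.
The state is a dict: "clock": time; "joint_positions": joint angles; "joint_velocities": joint speeds; "joint_torque": joint torques, N m; "tool_pos": TCP position; "tcp_rot": TCP orientation; "contact_force": force on the tool from outside, world axes, zero at the start; "torque": the same for the moment, N m; "gripper_width": finger opening in m.
Only numpy, scipy, OpenCV 4.12 (cv2) and the standard library are available. Lean on these libraries where they do the work, as an engineer would, in place of code of your own. Each camera call takes 0.05 s, during which the arm holds its last target. There are 200 camera calls.

### The job

Load the rack on the cart so that nothing shifts on the way to the store. Lay every round core in the drawer beneath, cradled in a notch pair of its own across both bearers, and leave the drawer fully shut; stack all the sawn blanks lying flat in one pile on the sloping shelf, from the longest at the bottom to the shortest on top, each in the middle of the shelf, lengthwise down the slope, and pushed back until its end rests against the backstop. Leave the owl, the lion and the ashtray where they are.

Things in the scene. Friction and masses are not known exactly. Their poses are not given: they have to be found in the camera images.
- shelf: Sloping steel shelf on top of the rack, 90 mm wide, 200 mm long, tilted 0.25 rad, with a 120 mm high backstop square to it at its low (left) end. Origin: in the corner where shelf surface meets backstop face, half-way across the width. Axes: x across the shelf, level, away from the robot; y down the slope into the backstop (shelf spans y -0.20 to 0); z square to the shelf, upward. Rack is fixed to the cart.
- drawer (a joint): Shallow steel drawer in the rack beneath the shelf, 252 mm wide; value = how far it is pulled out, m: 0 fully shut, 0.120 at its stop. It slides straight towards the robot along -x of the rack (same x axis as shelf, and level) with about 2 N of friction and stays where it is left. Its front is 72 mm high. The rack case is 160 mm deep, 264 mm wide; its highest point, the top edge of the backstop, is 205 mm above the cart top.
- drawer_handle (a point): Middle of the drawer's bar handle: a horizontal round bar about 10 mm thick, 110 mm long across the drawer front, its centre line 35 mm in front of the face and 52 mm above the cart top. Moves with the drawer; its axes are the rack's (x along the slide, away from the robot; y along the bar).
- notch0 (a point): Notch pair 0, three in all 72 mm apart (0 rightmost): 90 degree V-notches 20 mm deep in two 14 mm thick timber bearers running across the drawer, 68 mm apart. Point: where a cradled core's centre lies, midway between the bearers, 46 mm above the cart top, 32 mm above the drawer floor. x axis: along a cradled core; y: across the drawer. Moves with the drawer; load from above with the drawer pulled fully out.
- notch1 (a point): Notch pair 1, three in all 72 mm apart (0 rightmost): 90 degree V-notches 20 mm deep in two 14 mm thick timber bearers running across the drawer, 68 mm apart. Point: where a cradled core's centre lies, midway between the bearers, 46 mm above the cart top, 32 mm above the drawer floor. x axis: along a cradled core; y: across the drawer. Moves with the drawer; load from above with the drawer pulled fully out.
- notch2 (a point): Notch pair 2, three in all 72 mm apart (0 rightmost): 90 degree V-notches 20 mm deep in two 14 mm thick timber bearers running across the drawer, 68 mm apart. Point: where a cradled core's centre lies, midway between the bearers, 46 mm above the cart top, 32 mm above the drawer floor. x axis: along a cradled core; y: across the drawer. Moves with the drawer; load from above with the drawer pulled fully out.
- blank_a_mid (a point): Centre of a sawn pale soapstone blank, a rectangular block 150 mm long (its x axis), 50 mm wide (y) and 32 mm thick (z), about 0.65 kg. It starts lying flat on the cart top. May be absent.
- blank_b_mid (a point): Centre of a sawn pale soapstone blank, a rectangular block 130 mm long (its x axis), 50 mm wide (y) and 32 mm thick (z), about 0.56 kg. It starts lying flat on the cart top. May be absent.
- blank_c_mid (a point): Centre of a sawn pale soapstone blank, a rectangular block 110 mm long (its x axis), 50 mm wide (y) and 32 mm thick (z), about 0.48 kg. It starts lying flat on the cart top. May be absent.
- blank_d_mid (a point): Centre of a sawn pale soapstone blank, a rectangular block 90 mm long (its x axis), 50 mm wide (y) and 32 mm thick (z), about 0.39 kg. It starts lying flat on the cart top. May be absent.
- core_a_center (a point): Centre of a round pale soapstone core, a plain cylinder 40 mm in diameter and 100 mm long (its x axis is the cylinder's axis), about 0.34 kg. It starts lying on its side on the cart top and can roll. May be absent.
- core_b_center (a point): Centre of a round pale soapstone core, a plain cylinder 40 mm in diameter and 100 mm long (its x axis is the cylinder's axis), about 0.34 kg. It starts lying on its side on the cart top and can roll. May be absent.
- core_c_center (a point): Centre of a round pale soapstone core, a plain cylinder 40 mm in diameter and 100 mm long (its x axis is the cylinder's axis), about 0.34 kg. It starts lying on its side on the cart top and can roll. May be absent.
- owl: Bystander: grey soapstone owl, 72 mm across, 140 mm high; origin under its base.
- lion: Bystander: cracked soapstone lion lying on a plinth 125 x 60 mm, 95 mm high; origin under its base.
- ashtray: Bystander: round maroon soapstone ashtray, 110 mm across, 30 mm high; origin under its base.
There are look-alikes about, which are no part of the job. Leave any blue or orange look-alike of the part that bears blank_c_mid alone.

How it is judged:
At the end, for the whole second after the job is handed in: Blanks flat on the shelf within 0.06 rad, along the slope within 0.10 rad, within 15 mm of its centre line, longer below shorter, each end within 6 mm of the backstop; cores within 16 mm and 0.08 rad of a notch point; drawer within 6 mm of shut; all released, at rest (value of joint drawer below 0.006 m and y of blank_a_mid in the frame of shelf above -0.081 m and x of blank_a_mid in the frame of shelf between -0.015 and 0.015 m and z of blank_a_mid in the frame of shelf between 0.01 and 0.125 m and angle between the z axis of each of blank_a_mid, blank_b_mid, blank_c_mid, blank_d_mid and the z axis of shelf, either way round below 0.06 rad and angle between the x axis of each of blank_a_mid, blank_b_mid, blank_c_mid, blank_d_mid and the y axis of shelf, either way round below 0.1 rad and linear speed of each of blank_a, blank_b, blank_c, blank_d, core_a, core_b, core_c below 0.02 m/s and y of blank_b_mid in the frame of shelf above -0.071 m and x of blank_b_mid in the frame of shelf between -0.015 and 0.015 m and z of blank_b_mid in the frame of shelf between 0.01 and 0.125 m and y of blank_c_mid in the frame of shelf above -0.061 m and x of blank_c_mid in the frame of shelf between -0.015 and 0.015 m and z of blank_c_mid in the frame of shelf between 0.01 and 0.125 m and y of blank_d_mid in the frame of shelf above -0.051 m and x of blank_d_mid in the frame of shelf between -0.015 and 0.015 m and z of blank_d_mid in the frame of shelf between 0.01 and 0.125 m and ((angle between blank_a_mid's own z axis and vertical below 0.6 rad and z of blank_b_mid in the frame of blank_a_mid above 0.022 m) or (angle between blank_a_mid's own z axis and vertical above 2.5 rad and z of blank_b_mid in the frame of blank_a_mid below -0.022 m)) and ((angle between blank_a_mid's own z axis and vertical below 0.6 rad and z of blank_c_mid in the frame of blank_a_mid above 0.022 m) or (angle between blank_a_mid's own z axis and vertical above 2.5 rad and z of blank_c_mid in the frame of blank_a_mid below -0.022 m)) and ((angle between blank_a_mid's own z axis and vertical below 0.6 rad and z of blank_d_mid in the frame of blank_a_mid above 0.022 m) or (angle between blank_a_mid's own z axis and vertical above 2.5 rad and z of blank_d_mid in the frame of blank_a_mid below -0.022 m)) and ((angle between blank_b_mid's own z axis and vertical below 0.6 rad and z of blank_c_mid in the frame of blank_b_mid above 0.022 m) or (angle between blank_b_mid's own z axis and vertical above 2.5 rad and z of blank_c_mid in the frame of blank_b_mid below -0.022 m)) and ((angle between blank_b_mid's own z axis and vertical below 0.6 rad and z of blank_d_mid in the frame of blank_b_mid above 0.022 m) or (angle between blank_b_mid's own z axis and vertical above 2.5 rad and z of blank_d_mid in the frame of blank_b_mid below -0.022 m)) and ((angle between blank_c_mid's own z axis and vertical below 0.6 rad and z of blank_d_mid in the frame of blank_c_mid above 0.022 m) or (angle between blank_c_mid's own z axis and vertical above 2.5 rad and z of blank_d_mid in the frame of blank_c_mid below -0.022 m)) and ((distance between core_a_center and notch0 below 0.016 m and angle between the x axis of core_a_center and the x axis of notch0, either way round below 0.08 rad) or (distance between core_a_center and notch1 below 0.016 m and angle between the x axis of core_a_center and the x axis of notch1, either way round below 0.08 rad) or (distance between core_a_center and notch2 below 0.016 m and angle between the x axis of core_a_center and the x axis of notch2, either way round below 0.08 rad)) and ((distance between core_b_center and notch0 below 0.016 m and angle between the x axis of core_b_center and the x axis of notch0, either way round below 0.08 rad) or (distance between core_b_center and notch1 below 0.016 m and angle between the x axis of core_b_center and the x axis of notch1, either way round below 0.08 rad) or (distance between core_b_center and notch2 below 0.016 m and angle between the x axis of core_b_center and the x axis of notch2, either way round below 0.08 rad)) and ((distance between core_c_center and notch0 below 0.016 m and angle between the x axis of core_c_center and the x axis of notch0, either way round below 0.08 rad) or (distance between core_c_center and notch1 below 0.016 m and angle between the x axis of core_c_center and the x axis of notch1, either way round below 0.08 rad) or (distance between core_c_center and notch2 below 0.016 m and angle between the x axis of core_c_center and the x axis of notch2, either way round below 0.08 rad))); the robot touches nothing.
It fails at once if the owl is moved more than 30 mm (distance of owl from where it was at the start of the episode above 0.03 m).
It fails at once if the lion is moved more than 30 mm (distance of lion from where it was at the start of the episode above 0.03 m).
It fails at once if the ashtray is moved more than 30 mm (distance of ashtray from where it was at the start of the episode above 0.03 m).
Of blank_a, blank_b, blank_c, blank_d only 3 to 4 are there at a start; the rules pass over those that are not, and their reading is None.
Of core_a, core_b, core_c only 2 to 3 are there at a start; the rules pass over those that are not, and their reading is None.
At some moment in a run one of core_a, core_b, core_c may be knocked a few centimetres aside while the robot is not near it.
Once in a run the grip may slacken for a moment while it holds something.
It also fails if it takes over 210 s, if anything falls off the work surface, if the arm or the gripper's body presses on something with over 40 N, if the wrist force passes 120 N, or if a joint passes its speed limit or range.

## Working session

There is one attempt and no reset: what is moved stays moved. The work goes in short steps, Python scripts to look and compute and a shell command to move; the robot and the scene stay as the last step left them, time stands still between calls to the robot, and variables do not carry over. Pictures are saved under pics/ and viewed, about 12 in all and at most 16, crops included, and the job is handed in when it is done.

```bash
mkdir -p pics; ls
cat > h.py <<'E'
import numpy as np,cv2
from bench import manip,imaging
def cam(n):
    im,d=imaging.camera(n);p=imaging.camera_params(n)
    K=np.array(p["K"]);R=cv2.Rodrigues(np.array(p["rvec"],float))[0];t=np.array(p["tvec"],float).ravel()
    return im,d,K,R,t
def pts(d,K,R,t):
    v,u=np.mgrid[:d.shape[0],:d.shape[1]]
    r=np.stack([(u-K[0,2])/K[0,0],(v-K[1,2])/K[1,1],np.ones_like(u)],-1)*d[...,None]
    return (r-t)@R
E
python3 - <<'E'
from h import *
for n in("top","side"):
    im,d,K,R,t=cam(n);cv2.imwrite(f"pics/{n}0.png",im);np.savez(f"{n}0.npz",im=im,d=d,K=K,R=R,t=t)
    print(n,-R.T@t,R[2],K[0,0],(d>0).mean())
s=manip.read_state();print(s)
E
```

```text
pics
top [ 0.43894517 -0.04118438  1.9627247 ] [ 0.06191709 -0.00844922 -0.99804553] 508.64946243648166 0.995921875
side [ 0.16268093 -1.12075405  0.87764042] [ 0.28438399  0.77203698 -0.56840536] 392.31678232099637 0.996
{'clock': 0.1, 'joint_positions': array([-1.36932121e+00,  3.81137422e-01,  1.29812825e+00,  1.38938749e-05,
        1.46355143e+00, -2.15296525e-01]), 'joint_velocities': array([-7.68274530e-05, -2.22104581e-03, -3.39790657e-03,  8.27996661e-04,
       -8.72269285e-04, -2.90757039e-04]), 'joint_torque': array([ 4.14961352e-03, -4.38653755e+01, -2.24912488e+01,  7.15048146e-02,
        3.41559586e-02, -7.07649951e-05]), 'tool_pos': array([ 0.22260422, -0.50270209,  0.24621389]), 'tcp_rot': array([-3.07243049e+00, -6.49679963e-01, -3.49752327e-05]), 'contact_force': array([-0.44783608, -0.15204913, -0.93016901]), 'torque': array([ 0.04891693,  0.00496481, -0.04545765]), 'gripper_width': 0.08798235719177293}
```

View pics/top0.png

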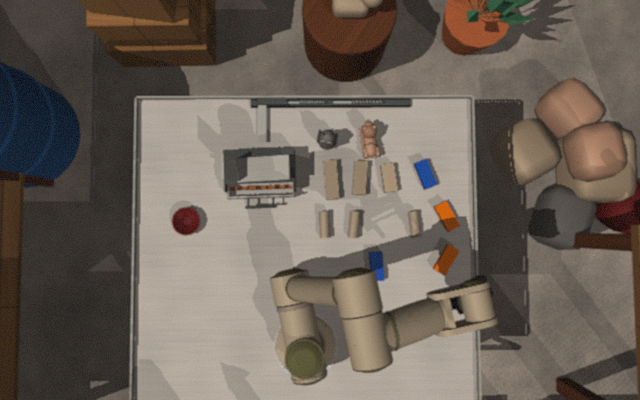

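View pics/side0.png

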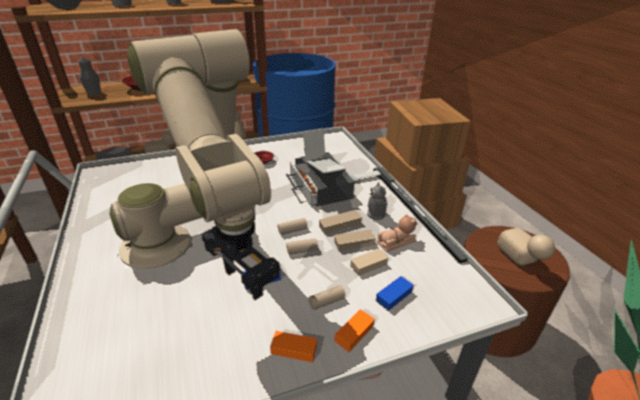

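Top view: the rack is at (260,175) with its handle at (265,205). There are three blanks at (333,179), (360,177) and (390,178), and three cores at (324,223), (355,222) and (415,222). The lion is at (370,140), the owl at (327,138) and the ashtray at (186,220). The blue and orange blocks are look-alikes.

```bash
cat >> h.py <<'E'
def load(f):
    z=np.load(f);return [z[k] for k in("im","d","K","R","t")]
def parts(im,d,K,R,t,zlo=.012,zhi=.06,box=(.05,.8,-.6,.3),mina=60,show=True):
    P=pts(d,K,R,t);x,y,z=P[...,0],P[...,1],P[...,2]
    m=((z>zlo)&(z<zhi)&(x>box[0])&(x<box[1])&(y>box[2])&(y<box[3])&(d>0)).astype(np.uint8)
    n,l,st,c=cv2.connectedComponentsWithStats(m);out=[]
    for i in range(1,n):
        if st[i,4]<mina: continue
        k=l==i;q=P[k];zt=np.percentile(q[:,2],80)
        a=q[q[:,2]>zt-.008][:,:2].astype(np.float32) 
        (cx,cy),(w,h),ang=cv2.minAreaRect(a*1000)
        if w<h: w,h,ang=h,w,ang+90
        col=im[k].mean(0).astype(int)
        if show: print("px",c[i].round(),"c %.4f %.4f"%(cx/1000,cy/1000),"sz %.0f %.0f"%(w,h),"ang %.1f"%((ang+90)%180-90),"z %.3f"%zt,"bgr",col)
        out.append((c[i],cx/1000,cy/1000,w,h,ang,zt,col))
    return out
E
python3 - <<'E'
from h import *
A=load("top0.npz");im,d,K,R,t=A
parts(*A)
P=pts(d,K,R,t)
# table
for px in[(400,350),(200,300),(440,120),(150,150)]: print(px,P[px[1],px[0]].round(4))
big=cv2.resize(im[85:275,170:460],None,fx=2.7,fy=2.7,interpolation=cv2.INTER_CUBIC);cv2.imwrite("pics/top0c.png",big)
for v in range(140,212,4): print(v,[int(1000*z) for z in P[v,222:304:4,2]], int(1000*P[v,260,0]))
print([int(1000*y) for y in P[175,222:304:4,1]])
E
```

```text
px [370. 147.] c 0.7511 -0.2542 sz 72 57 ang -1.1 z 0.052 bgr [ 88 108 141]
px [331. 179.] c 0.6308 -0.1008 sz 149 50 ang 4.2 z 0.036 bgr [102 124 142]
px [426. 173.] c 0.6508 -0.4619 sz 110 52 ang 21.5 z 0.037 bgr [141  75  41]
px [360. 177.] c 0.6370 -0.2099 sz 130 50 ang -5.1 z 0.037 bgr [102 123 142]
px [389. 177.] c 0.6371 -0.3214 sz 109 51 ang 8.4 z 0.036 bgr [114 139 159]
px [259. 189.] c 0.5900 0.1665 sz 259 56 ang -87.8 z 0.033 bgr [ 88 100 116]
px [268. 205.] c 0.5284 0.1422 sz 77 35 ang -64.0 z 0.057 bgr [73 77 79]
px [447. 216.] c 0.4885 -0.5412 sz 110 51 ang 28.8 z 0.036 bgr [ 22  80 159]
px [325. 224.] c 0.4591 -0.0737 sz 98 34 ang -0.3 z 0.041 bgr [ 99 117 133]
px [354. 224.] c 0.4589 -0.1858 sz 100 36 ang -6.1 z 0.041 bgr [ 98 117 133]
px [415. 224.] c 0.4577 -0.4153 sz 99 36 ang 4.3 z 0.042 bgr [ 94 112 127]
px [446. 259.] c 0.3242 -0.5357 sz 109 52 ang -31.2 z 0.036 bgr [ 21  59 115]
px [377. 264.] c 0.3005 -0.2708 sz 110 49 ang 2.9 z 0.036 bgr [99 56 35]
(400, 350) [-0.0166 -0.3555  0.0165]
(200, 300) [0.174  0.4001 0.0088]
(440, 120) [ 0.8618 -0.5273  0.0056]
(150
[... 1116 characters left out ...]
 6, 5, 9, 13, 11, 20, 11, 15, 15, 9, 14, 8, 13, 10, 14, 1, 1, -2] 613
188 [-4, 56, 18, 22, 33, 13, 33, 34, 33, 26, 16, 42, 32, 33, 25, 16, 22, 21, 18, -8, -13] 597
192 [5, -3, 28, 10, 14, 24, 18, 11, 16, 8, 13, 22, 18, 20, 10, 15, 9, 18, -1, -2, -7] 583
196 [5, 12, 81, 68, 71, 69, 65, 80, 72, 68, 79, 76, 65, 73, 67, 59, 58, 42, 44, 1, -3] 563
200 [-2, 11, 2, 11, -5, -3, 3, 0, 4, 11, 3, -5, 10, 48, -6, 1, 2, 0, 3, 11, -7] 553
204 [1, 1962, -6, -10, 1, 3, -6, 7, 5, -2, -1, 0, 5, 57, -3, 0, 6, -2, -3, -7, -4] 537
208 [2, 0, -10, -5, 4, 10, 48, 52, -3, -3, -6, 4, -3, 0, 2, 1, -3, -1, -5, -1, 0] 522
[322, 273, 264, 255, 245, 228, 215, 200, 184, 170, 154, 139, 125, 109, 95, 80, 65, 54, 39, 27, 11]
```

View pics/top0c.png

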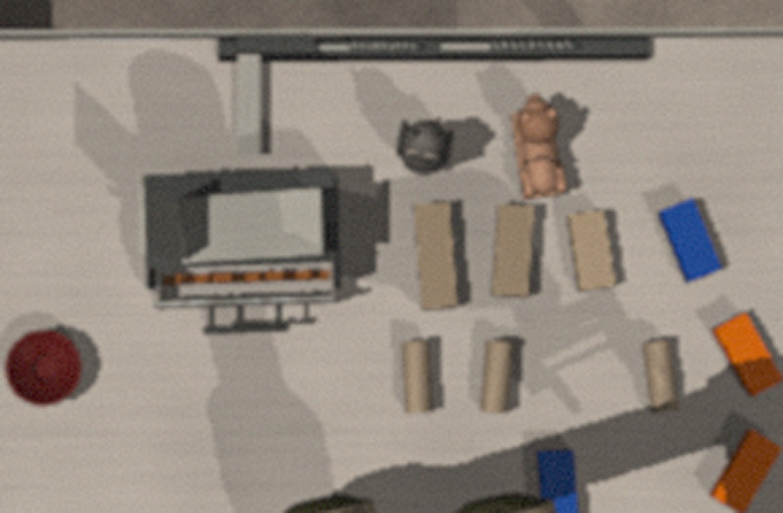

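The depth sizes match: a (150), b (130) and c (110) are there and d is absent. All three cores are there. Next I'll measure the rack's yaw, the shelf frame and the handle.

```bash
cat > plan.py <<'E'
# usage: plan.py x y z yaw tilt : target tool; yaw deg = direction of jaw axis (tool y) rotated from world x ; tilt rad about jaw axis
import sys
from h import *
from scipy.spatial.transform import Rotation as Ro
x,y,z,yaw,tilt=[float(a) for a in sys.argv[1:6]]
s=manip.read_state();p=np.array(s["tool_pos"]);R=Ro.from_rotvec(s["tcp_rot"])
def tgt(yaw):
    j=np.array([np.cos(np.radians(yaw)),np.sin(np.radians(yaw)),0])
    zt=Ro.from_rotvec(j*tilt).apply([0,0,-1.]);return Ro.from_matrix(np.stack([np.cross(j,zt),j,zt],1))
c=[(tgt(yaw+k)*R.inv()).as_rotvec(degrees=True) for k in(0,180)]
q=min(c,key=np.linalg.norm);D=np.array([x,y,z])-p
print("t %.2f"%s["clock"],"pos",p.round(4),"F",np.round(s["contact_force"],1),"w %.4f"%s["gripper_width"],"j6 %.2f"%s["joint_positions"][5])
print("d mm",(D*1000).round(1),"turn",q.round(2),"alt",max(c,key=np.linalg.norm).round(0),"tool y",R.as_matrix()[:,1].round(3),"z",R.as_matrix()[:,2].round(3))
E
python3 - <<'E'
from h import *
im,d,K,R,t=load("top0.npz");P=pts(d,K,R,t);x,y,z=P[...,0],P[...,1],P[...,2]
def rect(m,name):
    n,l,st,c=cv2.connectedComponentsWithStats(m.astype(np.uint8));i=1+st[1:,4].argmax()
    a=P[l==i][:,:2];r=cv2.minAreaRect((a*1000).astype(np.float32));print(name,np.round(r[0]),np.round(r[1]),round(r[2],2),st[i,4]);return l==i
b=(x>.5)&(x<.8)&(y>0.0)&(y<.33)
rect(b&(z>.055)&(z<.21),"all rack")
rect(b&(z>.055)&(z<.1)&(x>.61),"case")
rect(b&(z>.045)&(z<.09)&(x<.585),"front")
g=im.mean(2);sh=b&(x>.6)&(g>140)&(z>.075)&(z<.16);m=rect(sh,"shelf bright")
Q=P[m];A=np.c_[Q[:,:2],np.ones(len(Q))]
co=np.linalg.lstsq(A,Q[:,2],rcond=None)[0];print("plane",co,"tilt",np.arctan(np.hypot(*co[:2])),"dir",np.degrees(np.arctan2(co[1],co[0])))
bs=b&(z>.17)&(x>.6);m=rect(bs,"backstop top")
# handle pixels: 
hm=b&(x<.56)&(z>.035)&(z<.07);print("handle",P[hm].round(3)[::6])
im2,d2,K2,R2,t2=load("side0.npz");c=im2[125:225,270:390];cv2.imwrite("pics/rack_side.png",cv2.resize(c,None,fx=6,fy=6,interpolation=cv2.INTER_CUBIC))
P2=pts(d2,K2,R2,t2);x,y,z=P2[...,0],P2[...,1],P2[...,2];g2=im2.mean(2)
m=(x>.6)&(x<.8)&(y>0)&(y<.33)&(z>.09)&(z<.15);Q=P2[m]
P=P2;b=(x>.5)&(x<.8)&(y>0.0)&(y<.33)
rect(b&(z>.055)&(z<.1)&(x>.6),"side case")
hm=b&(x<.56)&(z>.035)&(z<.07);print("handle",P[hm].round(3)[::6])
E
```

```text
all rack [667. 169.] [157. 266.] 2.16 2539
case [679. 168.] [135. 265.] 0.22 1143
front [547. 166.] [250.  58.] 87.56 273
shelf bright [663. 148.] [ 88. 180.] 3.47 954
plane [ 0.00815766 -0.25717526  0.14672844] tilt 0.25184168347220887 dir -88.18317400199282
backstop top [660. 276.] [90. 17.] 1.11 151
handle [[0.558 0.289 0.053]
 [0.559 0.267 0.048]
 [0.557 0.115 0.058]
 [0.551 0.21  0.049]
 [0.546 0.116 0.053]
 [0.539 0.209 0.055]
 [0.535 0.115 0.057]
 [0.531 0.182 0.061]
 [0.531 0.16  0.065]
 [0.531 0.138 0.056]
 [0.531 0.116 0.055]
 [0.528 0.213 0.057]
 [0.528 0.19  0.06 ]
 [0.527 0.167 0.062]
 [0.527 0.146 0.056]
 [0.527 0.123 0.062]
 [0.524 0.224 0.054]
 [0.524 0.202 0.057]
 [0.524 0.179 0.059]
 [0.524 0.157 0.053]
 [0.524 0.134 0.057]
 [0.524 0.112 0.055]
 [0.52  0.206 0.053]]
side case [675. 170.] [277. 146.] 89.9 896
handle [[0.559 0.285 0.058]
 [0.558 0.249 0.068]
 [0.56  0.258 0.053]
 [0.56  0.243 0.052]
 [0.56  0.215 0.057]
 [0.531 0.218 0.052]
 [0.552 0.204 0.056]
 [0.536 0.209 0.051]
 [0.527 0.192 0.058]
 [0.521 0.185 0.054]
 [0.528 0.168 0.058]
 [0.525 0.155 0.057]
 [0.525 0.141 0.055]
 [0.527 0.135 0.05 ]
 [0.557 0.115 0.055]
 [0.541 0.116 0.053]
 [0.528 0.112 0.054]
 [0.53  0.105 0.053]]
```

View pics/rack_side.png

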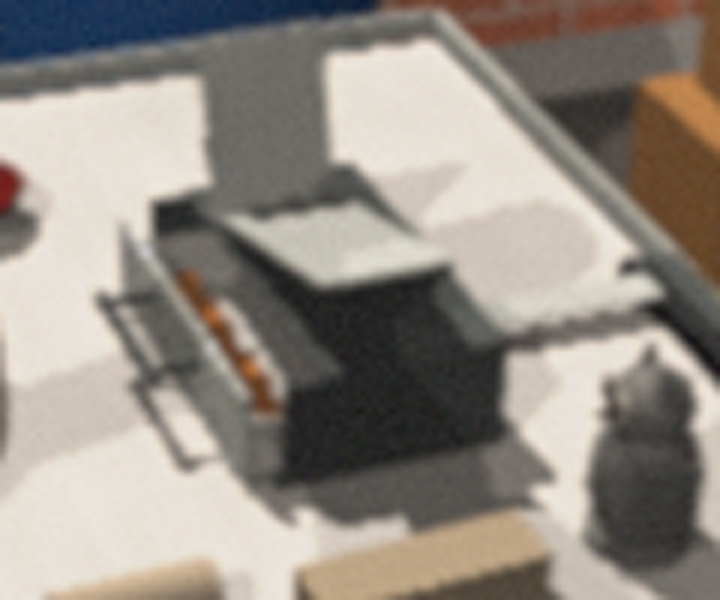

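The views agree. Rack yaw is about +2.2°, the shelf corner about (0.659, 0.252, 0.088), and the handle about (0.526, 0.163, 0.052). The drawer is partly out. I'll go to the handle first.

```bash
python3 plan.py .526 .163 .2 2.2 0
```

```text
t 0.10 pos [ 0.2226 -0.5027  0.2462] F [-0.4 -0.2 -0.9] w 0.0880 j6 -0.22
d mm [303.4 665.7 -46.2] turn [-5.000e-02 -5.000e-02  6.832e+01] alt [  -0.    0. -112.] tool y [ 0.405 -0.914 -0.001] z [-0.     0.001 -1.   ]
```

```bash
python3 -m creep '[60,0.015,0.033,-0.002,0,0,3.4,60,0.015,0.033,-0.002,0,0,3.4,60,0.015,0.033,-0.002,0,0,3.4,60,0.015,0.033,-0.002,0,0,3.4,60,0.015,0.033,-0.002,0,0,3.4,60,0.015,0.033,-0.002,0,0,3.4,60,0.015,0.033,-0.002,0,0,3.4,60,0.015,0.033,-0.002,0,0,3.4,60,0.015,0.033,-0.002,0,0,3.4,60,0.015,0.033,-0.002,0,0,3.4]'
python3 -m creep '[28,0.015,0.033,-0.002,0,0,3.4,28,0.015,0.033,-0.002,0,0,3.4,28,0.015,0.033,-0.002,0,0,3.4,28,0.015,0.033,-0.002,0,0,3.4,28,0.015,0.033,-0.002,0,0,3.4,28,0.015,0.033,-0.002,0,0,3.4,28,0.015,0.033,-0.002,0,0,3.4,28,0.015,0.033,-0.002,0,0,3.4,28,0.015,0.033,-0.002,0,0,3.4,28,0.015,0.033,-0.002,0,0,3.4]'
python3 plan.py .526 .163 .1 2.2 0
```

```text
clock: 0.93
tool_pos: [0.3721, -0.1622, 0.2217]
tcp_rot: [-2.733, -1.538, 0.003]
contact_force: [-0.0, -0.2, -0.3]
gripper_width: 0.053
clock: 1.77
tool_pos: [0.5243, 0.1879, 0.1993]
tcp_rot: [-2.127, -2.303, 0.01]
contact_force: [0.8, -0.5, -0.5]
gripper_width: 0.0246
t 1.77 pos [0.5243 0.1879 0.1993] F [ 0.8 -0.5 -0.5] w 0.0246 j6 0.05
d mm [  1.7 -24.9 -99.3] turn [ 0.   -0.51 -2.36] alt [  1.   0. 178.] tool y [ 0.997  0.079 -0.009] z [-0.009 -0.    -1.   ]
```

```bash
python3 -m creep '[28,0.001,-0.008,-0.03,0,0,-0.8,28,0.001,-0.008,-0.03,0,0,-0.8,28,0,-0.008,-0.03,0,0,-0.8,28,0,0,0,0,0,0,28,0,0,0,0,0,0]'
python3 plan.py .526 .163 .052 2.2 0
python3 - <<'E'
from h import *
im,d,K,R,t=cam("side");cv2.imwrite("pics/s1.png",cv2.resize(im[100:230,210:370],None,fx=4.5,fy=4.5,interpolation=cv2.INTER_CUBIC))
E
```

```text
clock: 2.18
tool_pos: [0.528, 0.172, 0.1055]
tcp_rot: [-2.16, -2.273, 0.005]
contact_force: [0.3, -0.1, 0.5]
gripper_width: 0.0246
t 2.18 pos [0.528  0.172  0.1055] F [ 0.3 -0.1  0.5] w 0.0246 j6 0.05
d mm [ -2.   -9.  -53.5] turn [-0.11 -0.37 -0.72] alt [  1.  -0. 179.] tool y [ 0.999  0.051 -0.006] z [-0.006  0.002 -1.   ]
```

View pics/s1.png

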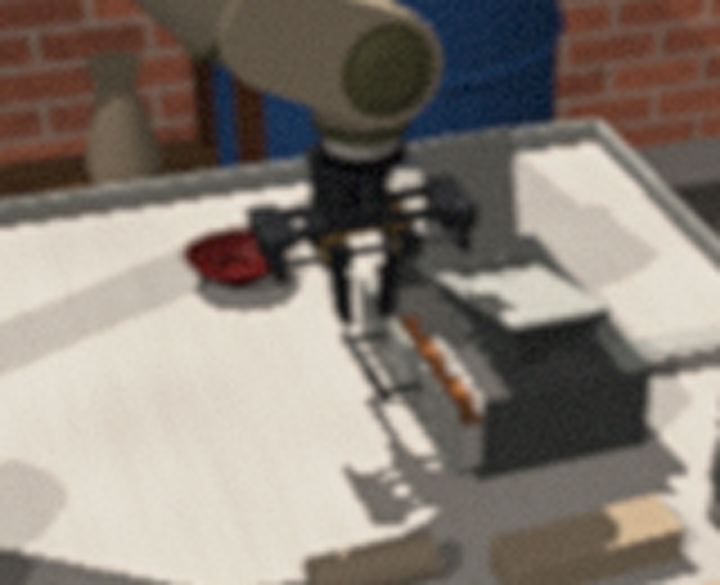

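The picture shows the 187 mm body lying along the jaw axis, with the fingers over the bar at about (365,330). Gripping at the bar's centre would bring the body close to the shelf edge. I'll go in about 6 mm nearer to me with a wider opening, and hook the bar with the inner finger.

```bash
python3 -m creep '[40,-0.006,-0.006,0,0,-0.3,-0.7,40,-0.003,-0.003,-0.003,0,0,0,40,0,0,-0.012,0,0,0,40,0,0,-0.012,0,0,0,40,0,0,-0.012,0,0,0,40,0,0,-0.01,0,0,0,40,0,0,0,0,0,0]'
python3 plan.py .520 .163 .050 2.2 0
```

```text
clock: 2.82
tool_pos: [0.5205, 0.1615, 0.0649]
tcp_rot: [2.173, 2.255, 0.022]
contact_force: [0.1, -0.3, -0.2]
gripper_width: 0.0356
t 2.82 pos [0.5205 0.1615 0.0649] F [ 0.1 -0.3 -0.2] w 0.0356 j6 0.04
d mm [ -0.5   1.5 -14.9] turn [-0.19  0.98  0.08] alt [   2.    0. -180.] tool y [0.999 0.037 0.017] z [ 0.017  0.003 -1.   ]
```

```bash
python3 -m creep '[40,0,0,-0.011,0,0.9,0,40,0,0,-0.008,0,0,0,40,0,0,0,0,0,0,40,-0.007,0,0,0,0,0,40,-0.007,0,0,0,0,0,40,-0.01,0,0,0,0,0,40,-0.01,0,0,0,0,0,40,-0.01,0,0,0,0,0,40,-0.01,0,0,0,0,0,40,-0.01,0,0,0,0,0]'
python3 -m creep '[40,-0.01,0,0,0,0,0,40,-0.01,0,0,0,0,0,40,-0.01,0,0,0,0,0,40,-0.01,0,0,0,0,0,40,-0.01,0,0,0,0,0,40,-0.006,0,0,0,0,0]'
python3 plan.py .45 .163 .050 2.2 0
```

```text
clock: 3.65
tool_pos: [0.4573, 0.1608, 0.0497]
tcp_rot: [2.174, 2.254, 0.024]
contact_force: [2.1, -0.5, -2.5]
gripper_width: 0.0351
clock: 4.15
tool_pos: [0.4077, 0.1609, 0.0542]
tcp_rot: [2.157, 2.236, 0.064]
contact_force: [35.0, -0.7, -22.6]
gripper_width: 0.0357
t 4.15 pos [0.4077 0.1609 0.0542] F [ 35.   -0.7 -22.6] w 0.0357 j6 0.07
d mm [42.3  2.1 -4.2] turn [-0.34  3.04  0.13] alt [   5.    1. -180.] tool y [0.998 0.036 0.053] z [ 0.053  0.006 -0.999]
```

The drawer is at its stop (35 N). I'll back off, lift clear and look.

```bash
python3 -m creep '[40,0.006,0,0,0,1,0,40,0.006,0,0,0,1,0,40,-0.003,0,0.02,0,0.8,0,40,0,0,0.03,0,0,0,40,0,0,0.03,0,0,0,60,0,-0.03,0.02,0,0,0,80,0,-0.04,0,0,0,0,80,-0.01,-0.04,0,0,0,0,80,-0.01,-0.04,0,0,0,0,80,-0.02,-0.04,0,0,0,0]'
python3 -m creep '[80,-0.02,-0.04,0,0,0,0,80,-0.02,-0.04,0,0,0,0,80,0,0,0,0,0,0]'
python3 - <<'E'
from h import *
A=cam("top");im,d,K,R,t=A;np.savez("top1.npz",im=im,d=d,K=K,R=R,t=t)
B=cam("side");np.savez("side1.npz",im=B[0],d=B[1],K=B[2],R=B[3],t=B[4])
parts(*A,box=(.4,.72,-.5,.34))
a=cv2.resize(im[150:250,205:305],None,fx=4,fy=4,interpolation=cv2.INTER_CUBIC)
b=cv2.resize(B[0][130:230,240:340],None,fx=4,fy=4,interpolation=cv2.INTER_CUBIC)
cv2.imwrite("pics/dr1.png",np.hstack([a,b]))
E
```

```text
clock: 4.98
tool_pos: [0.375, -0.0258, 0.1635]
tcp_rot: [2.158, 2.269, 0.024]
contact_force: [-0.1, -0.8, 0.0]
gripper_width: 0.0664
clock: 5.23
tool_pos: [0.3334, -0.1042, 0.1643]
tcp_rot: [2.163, 2.259, 0.023]
contact_force: [1.1, -0.7, 0.1]
gripper_width: 0.0705
px [331. 179.] c 0.6310 -0.1009 sz 150 50 ang 4.0 z 0.037 bgr [117 143 164]
px [425. 173.] c 0.6509 -0.4626 sz 110 52 ang 21.6 z 0.037 bgr [143  75  41]
px [360. 177.] c 0.6379 -0.2103 sz 129 50 ang -4.8 z 0.036 bgr [116 141 162]
px [389. 177.] c 0.6369 -0.3218 sz 110 50 ang 8.0 z 0.036 bgr [115 140 161]
px [261. 204.] c 0.5328 0.1691 sz 260 151 ang 88.1 z 0.032 bgr [106 118 133]
px [324. 223.] c 0.4591 -0.0736 sz 98 34 ang -0.5 z 0.041 bgr [100 118 135]
px [354. 224.] c 0.4590 -0.1856 sz 100 37 ang -6.2 z 0.041 bgr [ 98 116 132]
px [415. 224.] c 0.4581 -0.4160 sz 99 34 ang 7.0 z 0.041 bgr [ 93 110 125]
```

View pics/dr1.png

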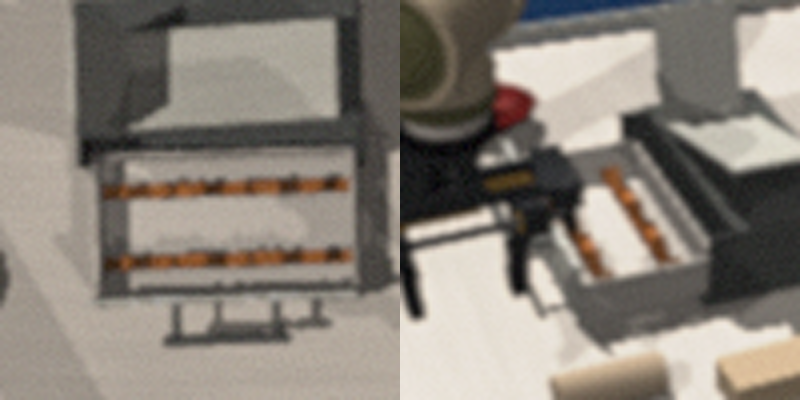

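The drawer is fully out, and its bearers are at top-image rows ~196 and ~215. I'll measure the notch points from the orange timber.

```bash
cat >> h.py <<'E'
def cast(u,v,K,R,t,z):
    u,v=np.atleast_1d(u).astype(float),np.atleast_1d(v).astype(float)
    r=np.stack([(u-K[0,2])/K[0,0],(v-K[1,2])/K[1,1],np.ones_like(u)],-1)@R;o=-R.T@t
    return o+r*((z-o[2])/r[:,2])[:,None]
E
python3 - <<'E'
from h import *
im,d,K,R,t=load("top1.npz");hsv=cv2.cvtColor(im,cv2.COLOR_BGR2HSV)
m=(hsv[...,0]<18)&(hsv[...,1]>110);v,u=np.nonzero(m);k=(u>215)&(u<305)&(v>185)&(v<225);u,v=u[k],v[k]
# weight rows by saturation; per bearer
for lo,hi in((188,205),(206,225)):
    s=(v>=lo)&(v<hi);Q=cast(u[s],v[s],K,R,t,.0345)
    p=np.polyfit(Q[:,1],Q[:,0],1);print("bearer n",s.sum(),"x at y.165 %.4f slope %.4f"%(np.polyval(p,.165),p[0]),"y",Q[:,1].min().round(4),Q[:,1].max().round(4))
    W=hsv[lo:hi,220:300,1].astype(float)*((hsv[lo:hi,220:300,0]<18)); prof=W.sum(0);val=np.array([im[lo:hi,c,2][(hsv[lo:hi,c,1]>60)].sum() for c in range(220,300)])
    mid=(lo+hi)/2; 
    print([(round(float(cast(c,np.median(v[s]),K,R,t,.0345)[0,1]),3),int(prof[c-220])) for c in range(220,300,1)])
E
```

```text
bearer n 154 x at y.165 0.5644 slope -0.0319 y 0.0528 0.2803
[(0.322, 501), (0.318, 438), (0.314, 311), (0.311, 424), (0.307, 440), (0.303, 315), (0.299, 325), (0.295, 364), (0.292, 293), (0.288, 389), (0.284, 394), (0.28, 730), (0.277, 853), (0.273, 793), (0.269, 777), (0.265, 867), (0.261, 862), (0.258, 851), (0.254, 731), (0.25, 772), (0.246, 690), (0.242, 770), (0.239, 854), (0.235, 901), (0.231, 880), (0.227, 873), (0.223, 871), (0.22, 810), (0.216, 761), (0.212, 887), (0.208, 950), (0.205, 844), (0.201, 918), (0.197, 843), (0.193, 888), (0.189, 835), (0.186, 803), (0.182, 746), (0.178, 684), (0.174, 746), (0.17, 771), (0.167, 830), (0.163, 887), (0.159, 832), (0.155, 841), (0.151, 835), (0.148, 862), (0.144, 844), (0.14, 846), (0.136, 856), (0.133, 837), (0.129, 810), (0.125, 812), (0.121, 937), (0.117, 840), (0.114, 814), (0.11, 761), (0.106, 740), (0.102, 745), (0.098, 755), (0.095, 891), (0.091, 882), (0.087, 853), (0.083, 888), (0.079, 772), (0.076, 731), (0.072, 706), (0.068, 661), (0.064, 795), (0.06, 812), (0.057, 860), (0.053, 694), (0.049, 524), (0.045, 460), (0.041, 2
[... 547 characters left out ...]
49), (0.208, 873), (0.204, 854), (0.201, 899), (0.197, 890), (0.193, 900), (0.189, 853), (0.185, 898), (0.182, 796), (0.178, 754), (0.174, 782), (0.17, 845), (0.167, 765), (0.163, 870), (0.159, 814), (0.155, 880), (0.151, 881), (0.148, 876), (0.144, 783), (0.14, 840), (0.136, 820), (0.132, 868), (0.129, 912), (0.125, 915), (0.121, 856), (0.117, 895), (0.114, 751), (0.11, 767), (0.106, 654), (0.102, 787), (0.098, 745), (0.095, 799), (0.091, 844), (0.087, 883), (0.083, 818), (0.079, 897), (0.076, 773), (0.072, 787), (0.068, 739), (0.064, 672), (0.061, 830), (0.057, 692), (0.053, 772), (0.049, 668), (0.045, 449), (0.042, 404), (0.038, 369), (0.034, 459), (0.03, 288), (0.026, 324), (0.023, 313)]
```

Bearer spacing reads 67.7 mm against a nominal 68. Notch points: n1≈(0.5305, 0.166), n0≈(0.533, 0.094), n2≈(0.528, 0.238), with rack yaw ~2°. Core 1 comes first.

```bash
python3 plan.py .459 -.074 .1 89.6 0
```

```text
t 5.33 pos [ 0.3349 -0.1001  0.1642] F [0.5 0.4 0.5] w 0.0702 j6 -0.70
d mm [124.1  26.1 -64.2] turn [-1.    0.8  86.91] alt [  1.   1. -93.] tool y [0.999 0.047 0.02 ] z [ 0.02   0.003 -1.   ]
```

```bash
python3 -m creep '[100,0.011,0.002,-0.005,0,0,7,100,0.011,0.002,-0.005,0,0,7,100,0.011,0.002,-0.005,0,0,7,100,0.011,0.002,-0.005,0,0,7,100,0.011,0.002,-0.005,0,0,7,100,0.011,0.002,-0.005,0,0,7,100,0.011,0.002,-0.005,0,0,7,100,0.011,0.002,-0.005,0,0,7,100,0.011,0.002,-0.005,0,0,7,100,0.011,0.002,-0.005,0,0,7]'
python3 -m creep '[100,0.006,0.002,-0.005,0,0,6,100,0.004,0.002,-0.005,0,0,4,100,0.002,0,0,0,0,2,100,0,0,0,0,0,0]'
python3 plan.py .459 -.074 .014 89.6 0
```

```text
clock: 6.17
tool_pos: [0.4496, -0.0593, 0.1132]
tcp_rot: [0.425, 3.111, 0.037]
contact_force: [0.2, -1.0, -0.1]
gripper_width: 0.0879
clock: 6.5
tool_pos: [0.464, -0.0446, 0.1015]
tcp_rot: [-0.046, -3.138, -0.039]
contact_force: [-0.3, -0.2, 0.0]
gripper_width: 0.0884
t 6.50 pos [ 0.464  -0.0446  0.1015] F [-0.3 -0.2  0. ] w 0.0884 j6 -1.92
d mm [ -5.  -29.4 -87.5] turn [-1.44 -0.17  1.29] alt [  -0.    2. -179.] tool y [0.029 0.999 0.025] z [-0.003  0.025 -1.   ]
```

```bash
python3 -m creep '[100,-0.003,-0.015,-0.01,-0.8,0,0.7,100,-0.002,-0.015,-0.02,-0.7,0,0.6,100,0,-0.002,-0.025,0,0,0,100,0,0,-0.02,0,0,0,100,0,0,-0.006,0,0,0,100,0,0,0,0,0,0]'
python3 plan.py .459 -.074 .014 89.6 0
```

```text
clock: 7.0
tool_pos: [0.4598, -0.0676, 0.0195]
tcp_rot: [-0.004, 3.14, -0.005]
contact_force: [-0.4, -0.3, 0.3]
gripper_width: 0.088
t 7.00 pos [ 0.4598 -0.0676  0.0195] F [-0.4 -0.3  0.3] w 0.0880 j6 -1.97
d mm [-0.8 -6.4 -5.5] turn [ 0.18  0.08 -0.56] alt [ -0.   0. 179.] tool y [-0.003  1.    -0.003] z [ 0.001 -0.003 -1.   ]
```

```bash
python3 -m creep '[100,0,-0.007,-0.006,0,0,-0.5,40,0,0,-0.001,0,0,0,30,0,0,0,0,0,0,30,0,0,0,0,0,0,30,0,0,0,0,0,0,30,0,0,0,0,0,0,30,0,0,0.01,0,0,0,30,0,0,0.03,0,0,0,30,0,0,0.035,0,0,0,30,0,0,0.03,0,0,0]' 35
python3 plan.py .533 .094 .12 92 0
```

```text
clock: 7.83
tool_pos: [0.4586, -0.0728, 0.1202]
tcp_rot: [-0.01, -3.138, 0.001]
contact_force: [-0.2, 0.1, -0.3]
gripper_width: 0.0301
t 7.83 pos [ 0.4586 -0.0728  0.1202] F [-0.2  0.1 -0.3] w 0.0301 j6 -1.98
d mm [ 74.4 166.8  -0.2] turn [ 0.04 -0.21  2.37] alt [  -0.   -0. -178.] tool y [ 0.006  1.    -0.001] z [-0.004 -0.001 -1.   ]
```

Width is 0.030 and there is no load, so the core was probably missed. I'll check.

```bash
python3 - <<'E'
from h import *
A=cam("side");im,d,K,R,t=A
parts(*A,box=(.38,.6,-.5,.03))
E
python3 -m creep '[30,0,0,0,0,0,0]'
```

```text
px [327. 223.] c 0.5779 -0.1080 sz 56 46 ang -88.0 z 0.031 bgr [128 156 179]
px [292. 225.] c 0.4594 -0.0778 sz 100 34 ang 1.2 z 0.037 bgr [103 121 136]
px [340. 241.] c 0.5864 -0.2071 sz 54 28 ang 86.6 z 0.032 bgr [122 149 171]
px [302. 245.] c 0.4580 -0.1880 sz 99 39 ang -9.6 z 0.037 bgr [ 86 101 114]
px [357. 264.] c 0.5893 -0.3297 sz 52 21 ang 89.8 z 0.031 bgr [121 149 171]
px [327. 297.] c 0.4579 -0.4207 sz 101 35 ang 6.6 z 0.038 bgr [107 127 144]
clock: 7.97
tool_pos: [0.4612, -0.0738, 0.127]
tcp_rot: [0.009, 3.133, -0.009]
contact_force: [0.4, 0.9, -0.4]
gripper_width: 0.0262
```

The core is untouched; the fingers just close slowly, about 6.5 mm per row. Again, with a pre-opening of 70% and a longer close.

```bash
python3 -m creep '[75,-0.002,0,0,0,0,0,75,0,0,0,0,0,0,75,0,0,0,0,0,0,75,0,0,-0.02,0,0,0,75,0,0,-0.02,0,0,0,75,0,0,-0.025,0,0,0,75,0,0,-0.025,0,0,0,75,0,0,-0.012,0,0,0,75,0,0,0,0,0,0]'
python3 plan.py .459 -.0745 .014 89.6 0
```

```text
clock: 8.72
tool_pos: [0.4562, -0.0727, 0.0159]
tcp_rot: [0.01, 3.14, -0.005]
contact_force: [0.5, 0.9, -0.2]
gripper_width: 0.0661
t 8.72 pos [ 0.4562 -0.0727  0.0159] F [ 0.5  0.9 -0.2] w 0.0661 j6 -1.98
d mm [ 2.8 -1.8 -1.9] turn [ 0.17  0.11 -0.02] alt [ -0.   0. 180.] tool y [ 0.007  1.    -0.003] z [ 0.002 -0.003 -1.   ]
```

```bash
python3 -m creep '[30,0.002,-0.002,-0.002,0,0,0,30,0,0,0,0,0,0,30,0,0,0,0,0,0,30,0,0,0,0,0,0,30,0,0,0,0,0,0,30,0,0,0,0,0,0,30,0,0,0,0,0,0,30,0,0,0.015,0,0,0,30,0,0,0.03,0,0,0,30,0,0,0.03,0,0,0]' 35
python3 -m creep '[30,0,0,0.03,0,0,0,30,0,0,0,0,0,0]'
python3 plan.py .533 .094 .12 92 0
```

```text
clock: 9.55
tool_pos: [0.4552, -0.0737, 0.0875]
tcp_rot: [-0.011, -3.132, -0.003]
contact_force: [0.7, -0.2, -3.2]
gripper_width: 0.0392
clock: 9.72
tool_pos: [0.4563, -0.074, 0.123]
tcp_rot: [-0.01, -3.138, 0.001]
contact_force: [0.4, 0.2, -1.9]
gripper_width: 0.0393
t 9.72 pos [ 0.4563 -0.074   0.123 ] F [ 0.4  0.2 -1.9] w 0.0393 j6 -1.98
d mm [ 76.7 168.   -3. ] turn [ 0.03 -0.21  2.38] alt [  -0.   -0. -178.] tool y [ 0.007  1.    -0.001] z [-0.004 -0.001 -1.   ]
```

```bash
python3 -m creep '[30,0.009,0.021,0,0,0,0.3,30,0.009,0.021,0,0,0,0.3,30,0.009,0.021,0,0,0,0.3,30,0.009,0.021,0,0,0,0.3,30,0.009,0.021,0,0,0,0.3,30,0.009,0.021,0,0,0,0.3,30,0.009,0.021,0,0,0,0.3,30,0.007,0.016,0,0,0,0.3,30,0,0,0,0,0,0]'
python3 plan.py .5295 .094 .042 92 0
```

```text
clock: 10.47
tool_pos: [0.5256, 0.0963, 0.118]
tcp_rot: [0.052, -3.134, 0.002]
contact_force: [-0.5, -0.2, -3.7]
gripper_width: 0.0394
t 10.47 pos [0.5256 0.0963 0.118 ] F [-0.5 -0.2 -3.7] w 0.0394 j6 -1.64
d mm [  3.9  -2.3 -76. ] turn [ 0.08 -0.43  0.09] alt [  -1.   -0. -180.] tool y [-0.033  0.999 -0.001] z [-0.008 -0.001 -1.   ]
```

```bash
python3 -m creep '[30,0.004,-0.003,-0.02,0,-0.4,0,30,0,0,-0.02,0,0,0,30,0,0,-0.015,0,0,0,30,0,0,-0.012,0,0,0,30,0,0,-0.006,0,0,0,30,0,0,0,0,0,0]'
python3 plan.py .5295 .094 .041 92 0
```

```text
clock: 10.97
tool_pos: [0.5284, 0.0929, 0.0399]
tcp_rot: [-0.054, 3.141, -0.001]
contact_force: [1.4, 8.5, 7.5]
gripper_width: 0.0392
t 10.97 pos [0.5284 0.0929 0.0399] F [1.4 8.5 7.5] w 0.0392 j6 -1.65
d mm [1.1 1.1 1.1] turn [0.02 0.02 0.05] alt [   0.   -0. -180.] tool y [-0.034  0.999 -0.   ] z [ 0. -0. -1.]
```

Contact is at the seat height. Release, lift, and move to core 2.

```bash
python3 -m creep '[62,0,0,0,0,0,0,62,0,0,0,0,0,0,62,0,0,0,0,0,0,62,0,0,0,0,0,0,62,0,0,0.02,0,0,0,62,0,0,0.03,0,0,0,62,0,0,0.03,0,0,0,75,-0.01,-0.035,0.01,0,0,-0.7,75,-0.01,-0.04,0,0,0,-0.7,75,-0.01,-0.04,0,0,0,-0.7]'
python3 -m creep '[75,-0.01,-0.04,0,0,0,-0.7,75,-0.01,-0.04,0,0,0,-0.7,75,-0.01,-0.04,0,0,0,-0.7,75,-0.01,-0.03,-0.01,0,0,-0.7,75,0,0,0,0,0,0]'
python3 - <<'E'
from h import *
A=cam("top");parts(*A,box=(.4,.6,-.5,.03));print('drawer');parts(*A,zlo=.05,zhi=.075,box=(.47,.6,.05,.28),mina=20)
A=cam("side");parts(*A,box=(.4,.56,-.5,.03));print('drawer');parts(*A,zlo=.05,zhi=.075,box=(.47,.6,.05,.28),mina=20)
E
python3 plan.py .459 -.186 .014 83.9 0
```

```text
clock: 11.8
tool_pos: [0.4972, -0.0222, 0.1344]
tcp_rot: [-0.009, 3.139, -0.004]
contact_force: [0.9, -0.6, 0.5]
gripper_width: 0.0659
clock: 12.22
tool_pos: [0.4536, -0.1819, 0.1265]
tcp_rot: [0.079, 3.133, -0.012]
contact_force: [0.2, 0.3, -0.9]
gripper_width: 0.0661
px [332. 193.] c 0.5787 -0.1050 sz 50 42 ang -89.6 z 0.035 bgr [108 131 151]
px [359. 190.] c 0.5857 -0.2055 sz 47 27 ang 89.6 z 0.038 bgr [117 142 163]
px [390. 189.] c 0.5907 -0.3262 sz 50 16 ang 89.9 z 0.036 bgr [116 141 161]
px [415. 224.] c 0.4581 -0.4153 sz 99 36 ang 5.5 z 0.041 bgr [59 68 77]
drawer
px [280. 205.] c 0.5307 0.0926 sz 98 37 ang 0.4 z 0.068 bgr [ 98 116 132]
px [302. 245.] c 0.4585 -0.1898 sz 100 35 ang -5.4 z 0.037 bgr [103 121 137]
px [327. 297.] c 0.4575 -0.4197 sz 100 36 ang 6.4 z 0.038 bgr [ 77  91 103]
drawer
t 12.32 pos [ 0.4549 -0.1785  0.1275] F [ 0.6 -0.5  0.1] w 0.0662 j6 -2.14
d mm [   4.1   -7.5 -113.5] turn [ 0.43  0.47 -3.39] alt [ -1.   1. 177.] tool y [ 0.047  0.999 -0.007] z [ 0.008 -0.007 -1.   ]
```

Core 1 is cradled: top at z 0.068, centre (0.531, 0.093). Core 2.

```bash
python3 -m creep '[75,0.002,-0.004,-0.02,0.2,0.2,-1.8,75,0.002,-0.004,-0.025,0.2,0.2,-1.6,75,0,0,-0.025,0,0,0,75,0,0,-0.025,0,0,0,75,0,0,-0.015,0,0,0,75,0,0,-0.002,0,0,0,75,0,0,0,0,0,0]'
python3 plan.py .459 -.187 .014 83.9 0
```

```text
clock: 12.9
tool_pos: [0.463, -0.1786, 0.0148]
tcp_rot: [0.154, 3.13, -0.005]
contact_force: [-0.8, 0.4, 0.4]
gripper_width: 0.066
t 12.90 pos [ 0.463  -0.1786  0.0148] F [-0.8  0.4  0.4] w 0.0660 j6 -2.08
d mm [-4.  -8.4 -0.8] turn [ 0.21  0.42 -0.47] alt [ -1.   0. 180.] tool y [ 0.098  0.995 -0.003] z [ 0.007 -0.004 -1.   ]
```

```bash
python3 -m creep '[75,-0.005,-0.008,0,0.2,0.2,-0.4,30,0,-0.002,-0.001,0,0,0,30,0,0,0,0,0,0,30,0,0,0,0,0,0,30,0,0,0,0,0,0,30,0,0,0,0,0,0,30,0,0,0,0,0,0,30,0,0,0,0,0,0,30,0,0,0.015,0,0,0,30,0,0,0.03,0,0,0]' 35
python3 -m creep '[30,0,0,0.035,0,0,0.5,30,0,0,0.03,0,0,0.5,30,0,0,0,0,0,0]'
python3 plan.py .530 .166 .12 92 0
```

```text
clock: 13.73
tool_pos: [0.4569, -0.1872, 0.0596]
tcp_rot: [-0.163, -3.137, -0.005]
contact_force: [-0.5, -0.4, -2.8]
gripper_width: 0.0389
clock: 13.98
tool_pos: [0.4571, -0.1872, 0.1299]
tcp_rot: [0.134, 3.137, 0.003]
contact_force: [0.8, -0.4, -2.0]
gripper_width: 0.0391
t 13.98 pos [ 0.4571 -0.1872  0.1299] F [ 0.8 -0.4 -2. ] w 0.0391 j6 -2.12
d mm [ 72.9 353.2  -9.9] turn [-0.12  0.07  6.89] alt [   0.    0. -173.] tool y [0.085 0.996 0.002] z [ 0.001  0.002 -1.   ]
```

```bash
python3 -m creep '[30,0.006,0.029,-0.001,0,0,0.6,30,0.006,0.029,-0.001,0,0,0.6,30,0.006,0.029,-0.001,0,0,0.6,30,0.006,0.029,-0.001,0,0,0.6,30,0.006,0.029,-0.001,0,0,0.6,30,0.006,0.029,-0.001,0,0,0.6,30,0.006,0.029,-0.001,0,0,0.6,30,0.006,0.029,-0.001,0,0,0.6,30,0.006,0.029,-0.001,0,0,0.6,30,0.006,0.029,-0.001,0,0,0.6]'
python3 -m creep '[30,0.006,0.029,-0.001,0,0,0.6,30,0.004,0.022,-0.001,0,0,0.6,30,0,0,0,0,0,0]'
python3 plan.py .5285 .165 .041 92 0
```

```text
clock: 14.82
tool_pos: [0.5134, 0.1113, 0.1097]
tcp_rot: [0.02, -3.132, -0.002]
contact_force: [1.9, -0.7, -2.7]
gripper_width: 0.0393
clock: 15.07
tool_pos: [0.5218, 0.1695, 0.1026]
tcp_rot: [0.061, -3.126, -0.003]
contact_force: [-0.6, 0.1, -3.4]
gripper_width: 0.0389
t 15.07 pos [0.5218 0.1695 0.1026] F [-0.6  0.1 -3.4] w 0.0389 j6 -1.51
d mm [  6.7  -4.5 -61.6] turn [-0.1  -0.88 -0.22] alt [  1.  -0. 180.] tool y [-0.039  0.999  0.002] z [-0.015  0.002 -1.   ]
```

```bash
python3 -m creep '[30,0.006,-0.004,-0.01,0,-0.8,0,30,0.001,-0.001,-0.02,0,0,0,30,0,0,-0.018,0,0,0,30,0,0,-0.008,0,0,0,30,0,0,-0.006,0,0,0,30,0,0,0,0,0,0]'
python3 plan.py .5285 .165 .041 92 0
```

```text
clock: 15.57
tool_pos: [0.532, 0.1656, 0.0397]
tcp_rot: [-0.063, 3.13, 0.006]
contact_force: [-0.0, 1.3, -2.5]
gripper_width: 0.0389
t 15.57 pos [0.532  0.1656 0.0397] F [-0.   1.3 -2.5] w 0.0389 j6 -1.53
d mm [-3.5 -0.6  1.3] turn [-0.22  0.62 -0.31] alt [ -1.  -0. 180.] tool y [-0.04   0.999  0.003] z [ 0.011  0.004 -1.   ]
```

```bash
python3 -m creep '[30,-0.003,0,-0.003,0,0.3,0,55,0,0,-0.001,0,0,0,55,0,0,0,0,0,0,55,0,0,0,0,0,0,55,0,0,0.02,0,0,0,55,0,0,0.03,0,0,0,55,0,0,0.03,0,0,0,75,-0.005,-0.035,0.005,0,0,-0.3,75,-0.005,-0.04,0,0,0,-0.3,75,-0.005,-0.04,0,0,0,-0.3]'
python3 -m creep '[75,-0.005,-0.04,0,0,0,-0.3,75,-0.005,-0.04,0,0,0,-0.3,75,-0.005,-0.04,0,0,0,-0.3,75,-0.005,-0.04,0,0,0,-0.3,75,-0.005,-0.04,0,0,0,-0.3,75,-0.005,-0.04,0,0,0,-0.3,75,-0.005,-0.04,0,0,0,-0.3,75,-0.005,-0.04,0,0,0,-0.3,75,-0.005,-0.04,0,0,0,-0.3,75,-0.005,-0.04,0,0,0,-0.3]'
python3 -m creep '[75,-0.005,-0.04,0,0,0,-0.3,75,-0.005,-0.03,0,0,0,-0.3,75,0,0,0,0,0,0]'
python3 - <<'E'
from h import *
A=cam("top");parts(*A,box=(.3,.56,-.5,.03));print('drawer');parts(*A,zlo=.05,zhi=.075,box=(.47,.6,.05,.28),mina=20)
A=cam("side");parts(*A,box=(.4,.56,-.5,.03))
E
python3 plan.py .458 -.417 .014 95.5 0
```

```text
clock: 16.4
tool_pos: [0.5132, 0.0506, 0.1233]
tcp_rot: [-0.048, 3.134, 0.007]
contact_force: [1.1, -0.6, -0.5]
gripper_width: 0.0652
clock: 17.23
tool_pos: [0.4532, -0.3625, 0.1199]
tcp_rot: [-0.04, -3.14, -0.014]
contact_force: [1.2, 0.5, 0.7]
gripper_width: 0.0662
clock: 17.48
tool_pos: [0.4387, -0.4418, 0.1175]
tcp_rot: [-0.069, -3.137, -0.015]
contact_force: [-0.6, 1.3, -0.8]
gripper_width: 0.0662
px [413. 214.] c 0.4948 -0.4138 sz 31 23 ang 89.6 z 0.041 bgr [59 68 76]
px [378. 255.] c 0.3387 -0.2736 sz 37 33 ang -81.9 z 0.037 bgr [120  66  38]
drawer
px [261. 205.] c 0.5309 0.1636 sz 98 37 ang 1.1 z 0.067 bgr [ 86 102 116]
px [280. 205.] c 0.5309 0.0927 sz 97 38 ang 0.5 z 0.067 bgr [ 98 116 133]
px [326. 298.] c 0.4571 -0.4204 sz 100 33 ang 5.9 z 0.037 bgr [ 83  98 111]
t 17.58 pos [ 0.4397 -0.4372  0.1175] F [-1.2  0.7  0.3] w 0.0660 j6 -2.51
d mm [  18.3   20.2 -103.5] turn [-0.7  -0.27  7.86] alt [  -0.    1. -172.] tool y [0.041 0.999 0.012] z [-0.004  0.012 -1.   ]
```

```bash
python3 -m creep '[75,0.009,0.01,-0.01,-0.4,0,4,75,0.009,0.01,-0.015,-0.3,0,3.8,75,0,0,-0.025,0,0,0,75,0,0,-0.025,0,0,0,75,0,0,-0.018,0,0,0,75,0,0,-0.002,0,0,0,75,0,0,0,0,0,0]'
python3 plan.py .458 -.417 .014 95.5 0
```

```text
clock: 18.17
tool_pos: [0.46, -0.4048, 0.0198]
tcp_rot: [0.173, -3.131, -0.006]
contact_force: [-0.1, 0.2, 0.5]
gripper_width: 0.0658
t 18.17 pos [ 0.46   -0.4048  0.0198] F [-0.1  0.2  0.5] w 0.0658 j6 -2.59
d mm [ -2.  -12.2  -5.8] turn [-0.19 -0.36 -0.83] alt [  1.  -0. 179.] tool y [-0.11   0.994  0.004] z [-0.006  0.003 -1.   ]
```

```bash
python3 -m creep '[75,-0.002,-0.011,0,0,-0.2,-0.5,75,0,-0.003,-0.007,0,0,0,30,0,0,-0.001,0,0,0,30,0,0,0,0,0,0,30,0,0,0,0,0,0,30,0,0,0,0,0,0,30,0,0,0,0,0,0,30,0,0,0,0,0,0,30,0,0,0,0,0,0,30,0,0,0.015,0,0,0]' 35
python3 -m creep '[30,0,0,0.035,0,0,-0.5,30,0,0,0.035,0,0,-0.5,30,0,0,0.03,0,0,0,30,0,0,0,0,0,0]'
python3 plan.py .526 .237 .12 92 0
```

```text
clock: 19.0
tool_pos: [0.4581, -0.419, 0.0284]
tcp_rot: [0.16, -3.136, -0.005]
contact_force: [-0.8, 0.9, -3.5]
gripper_width: 0.0393
clock: 19.33
tool_pos: [0.4571, -0.4175, 0.1316]
tcp_rot: [0.131, -3.134, -0.012]
contact_force: [0.5, -2.1, -2.8]
gripper_width: 0.0389
t 19.33 pos [ 0.4571 -0.4175  0.1316] F [ 0.5 -2.1 -2.8] w 0.0389 j6 -2.59
d mm [ 68.9 654.5 -11.6] turn [-0.42 -0.27 -2.79] alt [  0.  -1. 177.] tool y [-0.084  0.996  0.008] z [-0.005  0.007 -1.   ]
```

```bash
python3 -m creep '[30,0.005,0.035,0.001,0,0,-0.2,30,0.005,0.035,0.001,0,0,-0.2,30,0.005,0.035,0.001,0,0,-0.2,30,0.005,0.035,0.001,0,0,-0.2,30,0.005,0.035,0.001,0,0,-0.2,30,0.005,0.035,0.001,0,0,-0.2,30,0.005,0.035,0.001,0,0,-0.2,30,0.005,0.035,0.001,0,0,-0.2,30,0.005,0.035,0.001,0,0,-0.2,30,0.005,0.035,0.001,0,0,-0.2]'
python3 -m creep '[30,0.005,0.035,0.001,0,0,-0.2,30,0.005,0.035,0,0,0,-0.2,30,0.005,0.035,0,0,0,-0.2,30,0.005,0.035,0,0,0,-0.2,30,0.005,0.035,0,0,0,0,30,0.003,0.035,0,0,0,0,30,0,0.03,0,0,0,0,30,0,0.015,0,0,0,0,30,0,0,0,0,0,0]'
python3 plan.py .5275 .237 .041 92 0
```

```text
clock: 20.17
tool_pos: [0.5015, -0.057, 0.1332]
tcp_rot: [0.057, -3.128, -0.017]
contact_force: [1.3, 0.0, -3.5]
gripper_width: 0.0391
clock: 20.92
tool_pos: [0.5234, 0.2179, 0.1244]
tcp_rot: [0.043, -3.113, -0.019]
contact_force: [-0.3, 0.3, -3.9]
gripper_width: 0.0392
t 20.92 pos [0.5234 0.2179 0.1244] F [-0.3  0.3 -3.9] w 0.0392 j6 -1.43
d mm [  4.1  19.1 -83.4] turn [-0.67 -1.62  0.4 ] alt [  -3.    1. -180.] tool y [-0.028  1.     0.013] z [-0.028  0.012 -1.   ]
```

```bash
python3 -m creep '[30,0.004,0.014,-0.01,-0.6,-1.4,0.3,30,0.001,0.005,-0.02,0,0,0,30,0,0.001,-0.02,0,0,0,30,0,0,-0.02,0,0,0,30,0,0,-0.009,0,0,0,30,0,0,0,0,0,0]'
python3 plan.py .5275 .237 .041 92 0
```

```text
clock: 21.42
tool_pos: [0.5283, 0.2376, 0.0408]
tcp_rot: [0.055, -3.14, -0.003]
contact_force: [0.4, 7.3, 12.9]
gripper_width: 0.0392
t 21.42 pos [0.5283 0.2376 0.0408] F [ 0.4  7.3 12.9] w 0.0392 j6 -1.39
d mm [-0.8 -0.6  0.2] turn [-0.12 -0.06  0.01] alt [  -0.    0. -180.] tool y [-0.035  0.999  0.002] z [-0.001  0.002 -1.   ]
```

```bash
python3 -m creep '[55,0,0.001,0,0,0,0,55,0,0,0,0,0,0,55,0,0,0,0,0,0,55,0,0,0.02,0,0,0,55,0,0,0.03,0,0,0,55,-0.01,0,0.03,0,0,0,20,-0.03,-0.012,0.01,0,0,-0.2,0,-0.035,-0.015,0,0,0,-0.2,0,-0.035,-0.015,0,0,0,-0.2,0,-0.035,-0.015,0,0,0,-0.2]'
python3 -m creep '[0,-0.02,-0.01,0,0,0,0,0,-0.005,-0.005,0,0,0,0,0,0,0,0,0,0,0]'
python3 - <<'E'
from h import *
A=cam("top");im=A[0];parts(*A,zlo=.05,zhi=.075,box=(.47,.6,.05,.29),mina=20)
B=cam("side");
a=cv2.resize(im[150:250,205:305],None,fx=4,fy=4,interpolation=cv2.INTER_CUBIC)
b=cv2.resize(B[0][130:230,240:340],None,fx=4,fy=4,interpolation=cv2.INTER_CUBIC)
cv2.imwrite("pics/dr2.png",np.hstack([a,b]))
E
python3 plan.py .38 .158 .052 92 0
```

```text
clock: 22.25
tool_pos: [0.3844, 0.1762, 0.1347]
tcp_rot: [-0.026, 3.135, 0.002]
contact_force: [0.2, -0.0, -0.7]
gripper_width: 0.0241
clock: 22.5
tool_pos: [0.352, 0.1584, 0.1355]
tcp_rot: [-0.024, 3.137, 0.001]
contact_force: [0.5, -0.3, -0.3]
gripper_width: 0.0041
px [280. 204.] c 0.5340 0.0916 sz 98 36 ang 3.0 z 0.068 bgr [ 97 116 132]
px [242. 206.] c 0.5276 0.2362 sz 97 35 ang 0.2 z 0.067 bgr [ 89 105 120]
px [261. 205.] c 0.5307 0.1646 sz 98 37 ang 3.4 z 0.067 bgr [ 94 113 129]
t 22.60 pos [0.3538 0.1591 0.1354] F [-0.2  0.5 -0.8] w 0.0002 j6 -1.47
d mm [ 26.2  -1.1 -83.4] turn [-0.06  0.31  1.13] alt [   0.    0. -179.] tool y [-0.015  1.     0.001] z [ 0.005  0.001 -1.   ]
```

View pics/dr2.png

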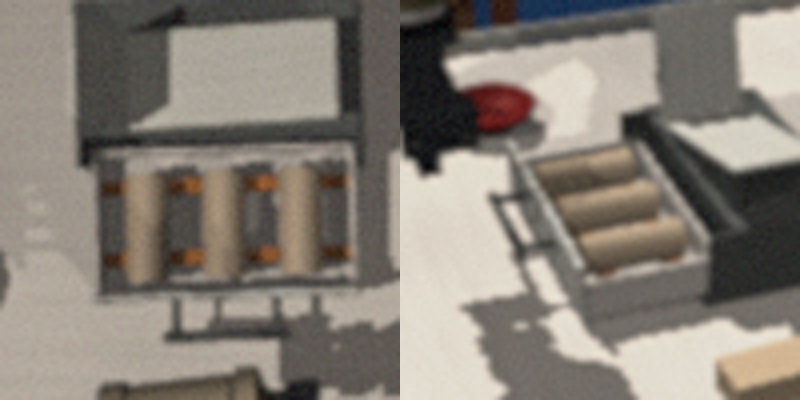

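The picture shows all three cores lying across both bearers in their notches, at crop columns 143, 222 and 300. I'll leave the drawer open until the end, so that a knocked core stays visible. Now blank a.

```bash
python3 - <<'E'
s=open('plan.py').read()
s=s.replace("def tgt(yaw):\n","def tgt(yaw,sg=1):\n").replace("Ro.from_rotvec(j*tilt)","Ro.from_rotvec(j*tilt*sg)").replace("(tgt(yaw+k)*R.inv())","(tgt(yaw+k,-1 if k else 1)*R.inv())")
open('plan.py','w').write(s)
E
python3 -m creep '[60,0.025,-0.022,0,0,0,0.3,80,0.025,-0.022,0,0,0,0.3,80,0.025,-0.022,0,0,0,0.3,80,0.025,-0.022,0,0,0,0.3,80,0.025,-0.022,0,0,0,0.3,80,0.025,-0.022,0,0,0,0.3,80,0.025,-0.022,0,0,0,0.3,80,0.025,-0.022,0,0,0,0.3,80,0.025,-0.022,0,0,0,0.3,80,0.025,-0.022,0,0,0,0.3]'
python3 -m creep '[80,0.012,-0.01,0,0,0,0,80,0.002,-0.002,0,0,0,0,80,0,0,0,0,0,0]'
python3 plan.py .631 -.101 .016 94.1 0
```

```text
clock: 23.43
tool_pos: [0.6257, -0.0691, 0.1325]
tcp_rot: [-0.121, 3.128, 0.003]
contact_force: [-0.3, 0.8, -0.1]
gripper_width: 0.0653
clock: 23.68
tool_pos: [0.6474, -0.087, 0.1289]
tcp_rot: [-0.115, 3.126, 0.0]
contact_force: [-0.8, 0.1, 0.5]
gripper_width: 0.0705
t 23.68 pos [ 0.6474 -0.087   0.1289] F [-0.8  0.1  0.5] w 0.0705 j6 -1.96
d mm [ -16.4  -14.  -112.9] turn [-0.04  0.76 -0.13] alt [ -1.  -0. 180.] tool y [-0.074  0.997 -0.   ] z [ 0.013  0.001 -1.   ]
```

```bash
python3 -m creep '[80,-0.008,-0.006,-0.02,0,0.4,0,80,-0.008,-0.007,-0.02,0,0.3,0,80,0,0,-0.025,0,0,0,80,0,0,-0.025,0,0,0,80,0,0,-0.015,0,0,0,80,0,0,-0.002,0,0,0,80,0,0,0,0,0,0]'
python3 plan.py .631 -.101 .016 94.1 0
```

```text
clock: 24.27
tool_pos: [0.6299, -0.0938, 0.0181]
tcp_rot: [-0.124, 3.137, 0.002]
contact_force: [-0.3, 0.2, 0.3]
gripper_width: 0.0709
t 24.27 pos [ 0.6299 -0.0938  0.0181] F [-0.3  0.2  0.3] w 0.0709 j6 -1.98
d mm [ 1.1 -7.2 -2.1] turn [-0.07  0.11 -0.43] alt [ -0.  -0. 180.] tool y [-0.079  0.997  0.001] z [ 0.002  0.001 -1.   ]
```

```bash
python3 -m creep '[80,0,-0.007,-0.002,0,0,-0.4,40,0,-0.001,-0.001,0,0,0,40,0,0,0,0,0,0,40,0,0,0,0,0,0,40,0,0,0,0,0,0,40,0,0,0,0,0,0,40,0,0,0,0,0,0,40,0,0,0.01,0,0,0,40,0,0,0.03,0,0,0,40,0,0,0.035,0,0,0]' 55
python3 -m creep '[40,0,0,0.04,0,0,0,40,0,0,0.04,0,0,0,40,0,0,0.04,0,0,0,40,0,0,0.03,0,0,0,40,0,0,0,0,0,0]'
python3 plan.py .667 .167 .24 2 -.25
```

```text
clock: 25.1
tool_pos: [0.6261, -0.1, 0.0878]
tcp_rot: [0.113, -3.128, -0.01]
contact_force: [0.4, 0.2, -6.7]
gripper_width: 0.0493
clock: 25.52
tool_pos: [0.6236, -0.099, 0.2517]
tcp_rot: [0.114, -3.131, -0.008]
contact_force: [1.4, 1.1, -6.1]
gripper_width: 0.0496
t 25.52 pos [ 0.6236 -0.099   0.2517] F [ 1.4  1.1 -6.1] w 0.0496 j6 -1.99
d mm [ 43.4 266.  -11.7] turn [-11.62   9.96  87.41] alt [-11. -12. -92.] tool y [-0.073  0.997  0.006] z [-0.009  0.005 -1.   ]
```

```bash
python3 -m creep '[40,0.003,0.018,0,0,0,-6.8,40,0.003,0.018,0,0,0,-6.8,40,0.003,0.018,0,0,0,-6.8,40,0.003,0.018,0,0,0,-6.8,40,0.003,0.018,0,0,0,-6.8,40,0.003,0.018,0,0,0,-6.8,40,0.003,0.018,0,0,0,-6.8,40,0.003,0.018,0,0,0,-6.8,40,0.003,0.018,0,0,0,-6.8,40,0.003,0.018,0,0,0,-6.8]'
python3 -m creep '[40,0.003,0.018,0,0,0,-6.8,40,0.003,0.018,0,0,0,-6.4,40,0.003,0.018,0,-3,0,-5,40,0.003,0.018,0,-5,0,0,40,0,0,0,-5,0,0,40,0,0,0,0,0,0]'
python3 plan.py .6625 .167 .2 2 -.25
```

```text
clock: 26.35
tool_pos: [0.6475, 0.0857, 0.235]
tcp_rot: [-1.721, -2.592, -0.009]
contact_force: [-0.1, 0.9, -6.4]
gripper_width: 0.0492
clock: 26.85
tool_pos: [0.6556, 0.1639, 0.2201]
tcp_rot: [2.072, 2.191, -0.267]
contact_force: [0.2, 0.2, -6.9]
gripper_width: 0.0492
t 26.85 pos [0.6556 0.1639 0.2201] F [ 0.2  0.2 -6.9] w 0.0492 j6 0.07
d mm [  6.9   3.1 -20.1] turn [-2.47 -2.91 -0.84] alt [  3.  40. 174.] tool y [ 0.998  0.051 -0.049] z [-0.038 -0.206 -0.978]
```

```bash
python3 -m creep '[40,0.004,0.002,-0.01,-1.3,-1.6,-0.5,40,0.003,0.002,-0.02,-1.2,-1.3,-0.3,40,0,0,-0.02,0,0,0,40,0,0,-0.016,0,0,0,40,0,0,0,0,0,0]'
python3 plan.py .662 .170 .151 2 -.25
```

```text
clock: 27.27
tool_pos: [0.6596, 0.1682, 0.1435]
tcp_rot: [2.056, 2.136, -0.258]
contact_force: [-0.5, 0.1, -7.7]
gripper_width: 0.0496
t 27.27 pos [0.6596 0.1682 0.1435] F [-0.5  0.1 -7.7] w 0.0496 j6 0.15
d mm [2.4 1.8 7.5] turn [-0.6  -0.61 -0.11] alt [ -1.  44. 174.] tool y [ 0.999  0.037 -0.01 ] z [-0.001 -0.237 -0.971]
```

```bash
python3 -m creep '[40,0.002,0,-0.004,-0.6,-0.6,0,40,0,-0.001,-0.005,0,0,0,40,0,-0.001,-0.004,0,0,0,40,0,-0.001,-0.003,0,0,0,40,0,0,0,0,0,0]'
python3 plan.py .662 .170 .128 2 -.25
```

```text
clock: 27.68
tool_pos: [0.6619, 0.1645, 0.1302]
tcp_rot: [2.052, 2.124, -0.248]
contact_force: [0.6, 0.6, -5.7]
gripper_width: 0.0496
t 27.68 pos [0.6619 0.1645 0.1302] F [ 0.6  0.6 -5.7] w 0.0496 j6 0.16
d mm [ 0.1  5.5 -2.2] turn [-0.33  0.19 -0.  ] alt [   2.  -44. -174.] tool y [0.999 0.035 0.003] z [ 0.012 -0.242 -0.97 ]
```

```bash
python3 -m creep '[40,0,0.007,-0.002,-0.3,0.2,0,40,0,0.006,-0.0015,0,0,0,40,0,0.004,-0.001,0,0,0,40,0,0.003,-0.001,0,0,0,40,0,0,0,0,0,0]'
python3 plan.py .6615 .183 .122 2 -.25
```

```text
clock: 28.1
tool_pos: [0.6629, 0.1801, 0.128]
tcp_rot: [2.047, 2.111, -0.268]
contact_force: [1.2, 0.2, -7.2]
gripper_width: 0.0497
t 28.10 pos [0.6629 0.1801 0.128 ] F [ 1.2  0.2 -7.2] w 0.0497 j6 0.19
d mm [-1.4  2.9 -6. ] turn [0.67 0.12 0.25] alt [   2.  -45. -174.] tool y [1.    0.031 0.002] z [ 0.009 -0.259 -0.966]
```

```bash
python3 -m creep '[40,0,0.003,-0.003,0.6,0,0.2,40,0,0.003,-0.002,0,0,0,40,0,0.003,-0.002,0,0,0,40,0,0,0,0,0,0]'
python3 plan.py .6615 .183 .122 2 -.25
python3 -m creep '[40,0,0.003,-0.003,0,0,0,40,0,0.003,-0.002,0,0,0,40,0,0,0,0,0,0]'
python3 plan.py .6615 .183 .122 2 -.25
```

```text
clock: 28.43
tool_pos: [0.6641, 0.1797, 0.1258]
tcp_rot: [2.046, 2.102, -0.275]
contact_force: [0.3, 1.3, -5.7]
gripper_width: 0.0495
t 28.43 pos [0.6641 0.1797 0.1258] F [ 0.3  1.3 -5.7] w 0.0495 j6 0.20
d mm [-2.6  3.3 -3.8] turn [1.17 0.2  0.42] alt [   2.  -46. -174.] tool y [1.    0.028 0.003] z [ 0.01  -0.267 -0.964]
clock: 28.68
tool_pos: [0.6647, 0.18, 0.1255]
tcp_rot: [2.043, 2.09, -0.286]
contact_force: [-0.1, 3.2, -4.8]
gripper_width: 0.05
t 28.68 pos [0.6647 0.18   0.1255] F [-0.1  3.2 -4.8] w 0.0500 j6 0.21
d mm [-3.2  3.  -3.5] turn [1.84 0.31 0.67] alt [   2.  -47. -173.] tool y [1.    0.023 0.004] z [ 0.011 -0.278 -0.96 ]
```

```bash
python3 - <<'E'
from h import *
B=cam("side");A=cam("top")
b=cv2.resize(B[0][110:210,270:390],None,fx=5,fy=5,interpolation=cv2.INTER_CUBIC)
cv2.imwrite("pics/a1.png",b)
E
python3 plan.py .6615 .183 .122 2 -.25
```

```text
t 28.78 pos [0.665  0.1802 0.1252] F [-0.6 -4.8 -0.6] w 0.0490 j6 0.21
d mm [-3.5  2.8 -3.2] turn [1.83 0.35 0.63] alt [   2.  -47. -173.] tool y [1.    0.024 0.005] z [ 0.012 -0.278 -0.96 ]
```

View pics/a1.png

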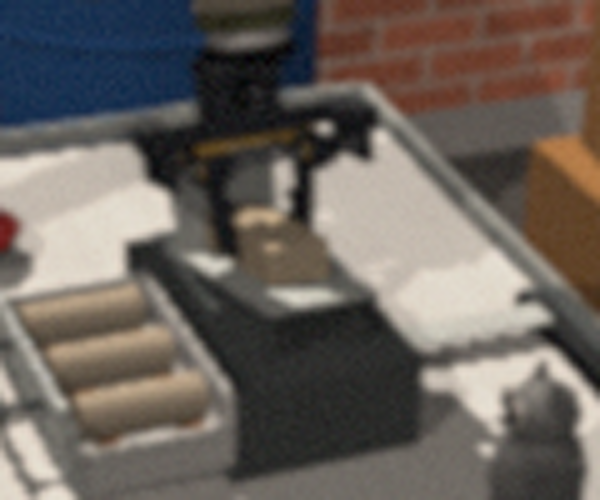

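The blank lies over the shelf centre with its low end at the backstop, and the force readings show both contacts. I'll level the tilt, settle and release.

```bash
python3 -m creep '[40,-0.003,0,-0.001,1.8,0.3,0.6,40,0,0,-0.003,1,0,0.2,40,0,0,-0.002,0,0,0,40,0,0,0,0,0,0]'
python3 plan.py .6615 .183 .122 2 -.25
```

```text
clock: 29.12
tool_pos: [0.6637, 0.1803, 0.1253]
tcp_rot: [2.051, 2.128, -0.231]
contact_force: [1.0, -4.7, -6.1]
gripper_width: 0.0497
t 29.12 pos [0.6637 0.1803 0.1253] F [ 1.  -4.7 -6.1] w 0.0497 j6 0.18
d mm [-2.2  2.7 -3.3] turn [-0.87  0.58 -0.2 ] alt [ -3.  43. 175.] tool y [0.999 0.038 0.011] z [ 0.019 -0.232 -0.972]
```

```bash
python3 -m creep '[40,-0.001,0,-0.004,-0.8,0.6,-0.2,40,0,0,-0.003,0,0,0,40,0,0,0,0,0,0]'
python3 plan.py .6615 .183 .122 2 -.25
python3 -m creep '[40,0,0,-0.003,0,0,0,40,0,0,-0.003,0,0,0,40,0,0,0,0,0,0]'
python3 plan.py .6615 .183 .122 2 -.25
```

```text
clock: 29.37
tool_pos: [0.6638, 0.1803, 0.1252]
tcp_rot: [2.046, 2.116, -0.253]
contact_force: [-0.1, -3.3, -7.9]
gripper_width: 0.0491
t 29.37 pos [0.6638 0.1803 0.1252] F [-0.1 -3.3 -7.9] w 0.0491 j6 0.19
d mm [-2.3  2.7 -3.2] turn [0.17 0.4  0.02] alt [   2.  -45. -174.] tool y [0.999 0.035 0.007] z [ 0.015 -0.25  -0.968]
clock: 29.62
tool_pos: [0.6637, 0.1804, 0.1254]
tcp_rot: [2.043, 2.112, -0.254]
contact_force: [-0.9, -3.2, -5.9]
gripper_width: 0.0495
t 29.62 pos [0.6637 0.1804 0.1254] F [-0.9 -3.2 -5.9] w 0.0495 j6 0.19
d mm [-2.2  2.6 -3.4] turn [0.42 0.6  0.04] alt [   2.  -45. -174.] tool y [0.999 0.034 0.01 ] z [ 0.019 -0.254 -0.967]
```

Steps of 3 mm no longer move the arm, which looks like servo stiction. I'll use single larger steps.

```bash
python3 -m creep '[40,0,0,-0.006,0,0,0,40,0,0,0,0,0,0]'
python3 -m creep '[40,0,0,-0.007,0,0,0,40,0,0,0,0,0,0]'
python3 plan.py .6615 .183 .122 2 -.25
```

```text
clock: 29.78
tool_pos: [0.664, 0.1805, 0.1257]
tcp_rot: [2.041, 2.107, -0.251]
contact_force: [0.2, -2.5, -8.3]
gripper_width: 0.0495
clock: 29.95
tool_pos: [0.6646, 0.1806, 0.1255]
tcp_rot: [2.038, 2.101, -0.247]
contact_force: [1.2, -1.9, -7.3]
gripper_width: 0.0494
t 29.95 pos [0.6646 0.1806 0.1255] F [ 1.2 -1.9 -7.3] w 0.0494 j6 0.20
d mm [-3.1  2.4 -3.5] turn [0.76 1.27 0.1 ] alt [   3.  -46. -174.] tool y [0.999 0.033 0.022] z [ 0.03  -0.26  -0.965]
```

Run:
```python
from h import *
s=manip.read_state();print(s["joint_positions"].round(3),s["joint_torque"].round(1),np.round(s["torque"],2))
P=pts(*cam("side")[1:]);
```

```text
[ 0.186  0.747  1.007 -0.268  1.413  0.201] [  2.4 -67.8 -25.4  -0.5  -0.    0. ] [ 0.13 -0.05 -0.  ]
```

```bash
python3 -m creep '[40,-0.003,0,0,0.7,1.3,0.1,40,-0.002,0,-0.004,0,0,0]'
python3 plan.py .6615 .183 .122 2 -.25
```

```text
clock: 30.17
tool_pos: [0.6619, 0.1803, 0.1241]
tcp_rot: [2.046, 2.117, -0.253]
contact_force: [-10.0, -1.3, 40.7]
gripper_width: 0.0496
t 30.17 pos [0.6619 0.1803 0.1241] F [-10.   -1.3  40.7] w 0.0496 j6 0.19
d mm [-0.4  2.7 -2.1] turn [ 0.16  0.4  -0.02] alt [   2.  -45. -174.] tool y [0.999 0.035 0.007] z [ 0.015 -0.25  -0.968]
```

It is on the shelf: 41 N upward while pressing. Now the backstop contact.

```bash
python3 -m creep '[40,0,0,0.001,0,0,0,40,0,0.006,-0.001,0,0,0]'
python3 plan.py .6615 .183 .122 2 -.25
python3 -m creep '[40,0,0,0,0,0,0,70,0,0,0,0,0,0,70,0,0,0,0,0,0,70,0,0,0,0,0,0,70,0,0,0,0,0,0,70,0,0.005,0.02,0,0,0,70,0,0.008,0.03,0,0,0,70,0,-0.01,0.04,0,0,0,80,0,-0.03,0.03,0,0,0,80,0,-0.04,0,0,0,0]'
python3 -m creep '[80,0,-0.04,0,0,0,0,80,0,-0.04,0,0,0,0,80,0,-0.03,0,0,0,0,80,0,0,0,0,0,0]'
python3 - <<'E'
from h import *
A=cam("top");B=cam("side");np.savez("top2.npz",im=A[0],d=A[1],K=A[2],R=A[3],t=A[4])
a=cv2.resize(A[0][140:230,215:305],None,fx=4,fy=4,interpolation=cv2.INTER_CUBIC)
b=cv2.resize(B[0][120:210,290:380],None,fx=4,fy=4,interpolation=cv2.INTER_CUBIC)
cv2.imwrite("pics/a2.png",np.hstack([a,b]))
P=pts(*A[1:]);x,y,z=P[...,0],P[...,1],P[...,2]
s=A[0][...,2].astype(int)-A[0][...,0];m=(s>22)&(x>.6)&(x<.73)&(y>.06)&(y<.28)&(z>.09)
Q=P[m];print(len(Q));r=cv2.minAreaRect((Q[:,:2]*1000).astype(np.float32));print(r)
co=np.linalg.lstsq(np.c_[Q[:,:2]-[.66,.18],np.ones(len(Q))],Q[:,2],rcond=None)[0];print("top plane at (.66,.18)",co)
E
```

```text
clock: 30.33
tool_pos: [0.6621, 0.1811, 0.1252]
tcp_rot: [2.043, 2.108, -0.266]
contact_force: [-12.9, -51.2, 14.5]
gripper_width: 0.0496
t 30.33 pos [0.6621 0.1811 0.1252] F [-12.9 -51.2  14.5] w 0.0496 j6 0.20
d mm [-0.6  1.9 -3.2] turn [0.84 0.37 0.14] alt [   2.  -46. -174.] tool y [0.999 0.032 0.006] z [ 0.014 -0.261 -0.965]
clock: 31.17
tool_pos: [0.6612, 0.1232, 0.2438]
tcp_rot: [2.031, 2.125, -0.265]
contact_force: [1.3, -0.6, 0.6]
gripper_width: 0.0704
clock: 31.5
tool_pos: [0.6617, 0.0061, 0.2478]
tcp_rot: [2.027, 2.12, -0.255]
contact_force: [-0.2, -0.0, 0.0]
gripper_width: 0.0706
1010
((656.2716674804688, 154.6296844482422), (197.6897735595703, 101.83922576904297), 78.96741485595703)
top plane at (.66,.18) [-0.14917479 -2.71037346  0.26420215]
```

View pics/a2.png

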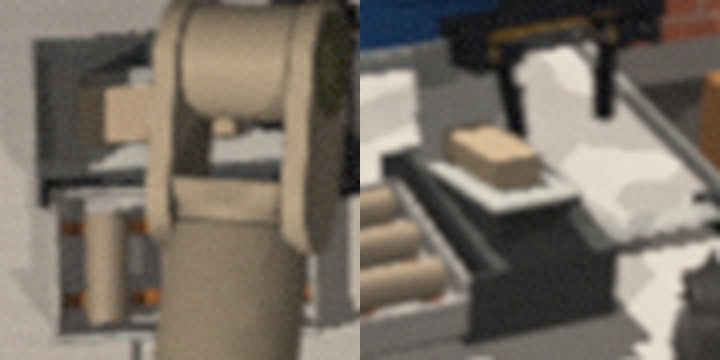

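Blank a is flat on the shelf and pressed against the backstop (51 N reaction when pushed). Next, blank b.

```bash
python3 -m creep '[80,-0.002,-0.015,0,5,0,6.8,80,-0.002,-0.015,0,5,0,6.8,80,-0.002,-0.015,0,4,0,6.8,80,-0.002,-0.015,-0.01,0,0,6.8,80,-0.002,-0.015,-0.01,0,0,6.8,80,-0.002,-0.015,-0.01,0,0,6.8,80,-0.002,-0.015,-0.01,0,0,6.8,80,-0.002,-0.015,-0.01,0,0,6.8,80,-0.002,-0.015,-0.01,0,0,6.8,80,-0.002,-0.015,-0.01,0,0,6.8]'
python3 plan.py .638 -.2103 .12 85.1 0
```

```text
clock: 32.43
tool_pos: [0.6457, -0.1225, 0.1766]
tcp_rot: [0.513, 3.033, 0.085]
contact_force: [-0.6, -0.7, -0.3]
gripper_width: 0.0708
t 32.43 pos [ 0.6457 -0.1225  0.1766] F [-0.6 -0.7 -0.3] w 0.0708 j6 -1.64
d mm [ -7.7 -87.8 -56.6] turn [-3.02  3.82 14.29] alt [   6.    4. -166.] tool y [0.327 0.943 0.065] z [ 0.072  0.044 -0.996]
```

```bash
python3 -m creep '[80,-0.002,-0.02,-0.01,-1,1.3,5,80,-0.002,-0.02,-0.01,-1,1.3,5,80,-0.002,-0.02,-0.01,-1,1.2,4,80,-0.002,-0.018,-0.01,0,0,0,80,0,-0.004,-0.01,0,0,0,80,0,0,0,0,0,0]'
python3 plan.py .638 -.2103 .016 85.1 0
```

```text
clock: 32.93
tool_pos: [0.6405, -0.1988, 0.1208]
tcp_rot: [-0.095, -3.134, -0.005]
contact_force: [-0.7, 0.4, -0.2]
gripper_width: 0.0706
t 32.93 pos [ 0.6405 -0.1988  0.1208] F [-0.7  0.4 -0.2] w 0.0706 j6 -1.99
d mm [  -2.5  -11.5 -104.8] turn [-0.19 -0.36 -1.43] alt [  1.  -0. 179.] tool y [0.061 0.998 0.003] z [-0.006  0.003 -1.   ]
```

```bash
python3 -m creep '[80,-0.002,-0.008,-0.02,0,-0.3,-1.3,80,0,-0.005,-0.025,0,0,0,80,0,0,-0.025,0,0,0,80,0,0,-0.02,0,0,0,80,0,0,-0.01,0,0,0,80,0,0,0,0,0,0]'
python3 plan.py .638 -.2103 .016 85.1 0
```

```text
clock: 33.43
tool_pos: [0.6428, -0.2013, 0.0201]
tcp_rot: [0.122, 3.134, 0.006]
contact_force: [-0.3, 0.5, 0.2]
gripper_width: 0.0707
t 33.43 pos [ 0.6428 -0.2013  0.0201] F [-0.3  0.5  0.2] w 0.0707 j6 -1.98
d mm [-4.8 -9.  -4.1] turn [-0.21  0.33 -0.43] alt [ -1.  -0. 180.] tool y [0.078 0.997 0.004] z [ 0.006  0.004 -1.   ]
```

```bash
python3 -m creep '[80,-0.005,-0.009,-0.003,0,0.3,-0.4,80,0,-0.003,-0.003,0,0,0,40,0,0,0,0,0,0,40,0,0,0,0,0,0,40,0,0,0,0,0,0,40,0,0,0,0,0,0,40,0,0,0,0,0,0,40,0,0,0,0,0,0]' 55
python3 plan.py .638 -.2103 .016 85.1 0
python3 -m creep '[40,0,0,0.015,0,0,0,40,0,0,0.035,0,0,0,40,0,0,0.04,0,0,0,40,0,0,0.04,0,0,0,40,0,0,0.04,0,0,0,40,0,0,0.04,0,0,0,40,0,0,0.02,0,0,0,40,0,0,0,0,0,0]'
python3 plan.py .666 .18 .25 2 -.25
```

```text
clock: 34.1
tool_pos: [0.6396, -0.2129, 0.0186]
tcp_rot: [0.132, 3.133, 0.003]
contact_force: [0.5, 0.6, -2.5]
gripper_width: 0.0497
t 34.10 pos [ 0.6396 -0.2129  0.0186] F [ 0.5  0.6 -2.5] w 0.0497 j6 -1.99
d mm [-1.6  2.6 -2.6] turn [-0.09  0.33 -0.07] alt [ -1.  -0. 180.] tool y [0.084 0.996 0.002] z [ 0.006  0.002 -1.   ]
clock: 34.77
tool_pos: [0.6337, -0.2098, 0.2522]
tcp_rot: [-0.132, -3.13, -0.013]
contact_force: [-0.3, -0.1, -5.4]
gripper_width: 0.0498
t 34.77 pos [ 0.6337 -0.2098  0.2522] F [-0.3 -0.1 -5.4] w 0.0498 j6 -1.98
d mm [ 32.3 389.8  -2.2] turn [-12.12 -10.83 -82.71] alt [-11.  11.  96.] tool y [0.085 0.996 0.008] z [-0.009  0.009 -1.   ]
```

```bash
python3 -m creep '[40,0.003,0.026,0.001,0,0,-6.3,40,0.003,0.026,0.001,0,0,-6.3,40,0.003,0.026,0.001,0,0,-6.3,40,0.003,0.026,0.001,0,0,-6.3,40,0.003,0.026,0.001,0,0,-6.3,40,0.003,0.026,0.001,0,0,-6.3,40,0.003,0.026,0.001,0,0,-6.3,40,0.003,0.026,0.001,0,0,-6.3,40,0.003,0.026,0.001,0,0,-6.3,40,0.003,0.026,0.001,0,0,-6.3]'
python3 -m creep '[40,0.003,0.026,0.001,0,0,-6.3,40,0.003,0.026,0.001,0,0,-6.3,40,0.003,0.02,0.001,-3,0,-4,40,0.003,0.018,0.001,-5,-2,0,40,0,0,0,-5,-2,0,40,0,0,0,0,0,0]'
python3 plan.py .6615 .18 .2 2 -.25
```

```text
clock: 35.6
tool_pos: [0.6586, 0.0561, 0.2406]
tcp_rot: [-1.812, -2.528, -0.016]
contact_force: [0.4, 0.1, -4.3]
gripper_width: 0.0494
clock: 36.1
tool_pos: [0.6676, 0.1555, 0.228]
tcp_rot: [2.08, 2.116, -0.175]
contact_force: [0.9, -0.1, -5.8]
gripper_width: 0.0496
t 36.10 pos [0.6676 0.1555 0.228 ] F [ 0.9 -0.1 -5.8] w 0.0496 j6 0.11
d mm [ -6.1  24.5 -28. ] turn [-2.74  1.92  0.75] alt [   4.  -40. -174.] tool y [0.999 0.021 0.035] z [ 0.038 -0.201 -0.979]
```

```bash
python3 -m creep '[40,-0.003,0.008,-0.01,-1.4,1,0.4,40,-0.003,0.008,-0.012,-1.3,0.9,0.4,40,0,0.008,-0.012,0,0,0,40,0,0.004,-0.008,0,0,0,40,0,0,0,0,0,0]'
python3 plan.py .6615 .1816 .181 2 -.25
```

```text
clock: 36.52
tool_pos: [0.6593, 0.1844, 0.1755]
tcp_rot: [2.056, 2.136, -0.269]
contact_force: [-0.2, 0.2, -5.1]
gripper_width: 0.0494
t 36.52 pos [0.6593 0.1844 0.1755] F [-0.2  0.2 -5.1] w 0.0494 j6 0.16
d mm [ 2.2 -2.8  5.5] turn [-0.34 -0.91 -0.08] alt [ -0.  44. 174.] tool y [ 0.999  0.036 -0.016] z [-0.006 -0.241 -0.97 ]
```

```bash
python3 -m creep '[40,0.002,-0.002,-0.006,-0.3,-0.9,0,40,0,-0.001,-0.006,0,0,0,40,0,-0.001,-0.005,0,0,0,40,0,0,-0.002,0,0,0]'
python3 plan.py .661 .196 .157 2 -.25
```

```text
clock: 36.85
tool_pos: [0.6622, 0.1791, 0.158]
tcp_rot: [2.053, 2.123, -0.251]
contact_force: [-7.0, 5.7, 16.1]
gripper_width: 0.0495
t 36.85 pos [0.6622 0.1791 0.158 ] F [-7.   5.7 16.1] w 0.0495 j6 0.17
d mm [-1.2 16.9 -1. ] turn [-0.27  0.12  0.08] alt [   2.  -44. -174.] tool y [0.999 0.033 0.002] z [ 0.01  -0.243 -0.97 ]
```

```bash
python3 -m creep '[40,0,0,0.003,0,0,0,40,-0.001,0.006,-0.001,0,0,0,40,0,0.006,-0.001,0,0,0,40,0,0.005,-0.001,0,0,0,40,0,0.005,-0.001,0,0,0]'
python3 plan.py .661 .196 .157 2 -.25
```

```text
clock: 37.27
tool_pos: [0.662, 0.197, 0.1597]
tcp_rot: [2.055, 2.112, -0.256]
contact_force: [-6.6, -37.3, 9.4]
gripper_width: 0.0498
t 37.27 pos [0.662  0.197  0.1597] F [ -6.6 -37.3   9.4] w 0.0498 j6 0.20
d mm [-1.  -1.  -2.7] turn [0.11 0.24 0.39] alt [   2.  -45. -174.] tool y [1.    0.028 0.004] z [ 0.011 -0.249 -0.968]
```

```bash
python3 -m creep '[40,0,0,-0.003,0,0.2,0.3,40,0,0.002,-0.003,0,0,0]'
python3 plan.py .661 .196 .157 2 -.25
```

```text
clock: 37.43
tool_pos: [0.6627, 0.1958, 0.1555]
tcp_rot: [2.048, 2.112, -0.266]
contact_force: [-2.9, -16.6, 8.4]
gripper_width: 0.0495
t 37.43 pos [0.6627 0.1958 0.1555] F [ -2.9 -16.6   8.4] w 0.0495 j6 0.20
d mm [-1.7  0.2  1.5] turn [0.58 0.11 0.24] alt [   2.  -45. -174.] tool y [1.    0.031 0.002] z [ 0.009 -0.257 -0.966]
```

```bash
python3 -m creep '[40,0,0,0,0,0,0,70,0,0,0,0,0,0,70,0,0,0,0,0,0,70,0,0,0,0,0,0,70,0,0,0,0,0,0,70,0,0.005,0.02,0,0,0,70,0,0.008,0.03,0,0,0,70,0,-0.005,0.035,0,0,0,80,0,-0.03,0.02,0,0,0,80,0,-0.04,0,0,0,0]'
python3 -m creep '[80,0,-0.04,0,0,0,0,80,0,-0.04,0,0,0,0,80,-0.005,-0.04,0,0,0,0,80,-0.005,-0.04,0,0,0,0,80,-0.005,-0.04,0,0,0,0,80,-0.005,-0.01,0,0,0,0,80,0,0,0,0,0,0]'
python3 - <<'E'
from h import *
A=cam("top");B=cam("side")
a=cv2.resize(A[0][140:230,215:305],None,fx=4,fy=4,interpolation=cv2.INTER_CUBIC)
b=cv2.resize(B[0][120:210,290:380],None,fx=4,fy=4,interpolation=cv2.INTER_CUBIC)
cv2.imwrite("pics/b2.png",np.hstack([a,b]))
parts(*B,box=(.5,.7,-.4,-.25))
E
python3 plan.py .637 -.3216 .12 98.2 0
```

```text
clock: 38.27
tool_pos: [0.6619, 0.1413, 0.2641]
tcp_rot: [2.036, 2.122, -0.263]
contact_force: [0.9, -0.4, 0.2]
gripper_width: 0.0703
clock: 38.85
tool_pos: [0.6402, -0.0808, 0.2691]
tcp_rot: [2.033, 2.115, -0.253]
contact_force: [0.0, 0.2, 0.3]
gripper_width: 0.0704
px [369. 260.] c 0.6372 -0.3234 sz 112 54 ang 7.1 z 0.032 bgr [ 81  99 113]
t 38.95 pos [ 0.641  -0.0783  0.269 ] F [-0.1  0.4  1.1] w 0.0702 j6 -0.25
d mm [  -4.  -243.3 -149. ] turn [ 13.14  -9.8  -83.69] alt [10. 14. 95.] tool y [0.999 0.044 0.013] z [ 0.024 -0.257 -0.966]
```

View pics/b2.png

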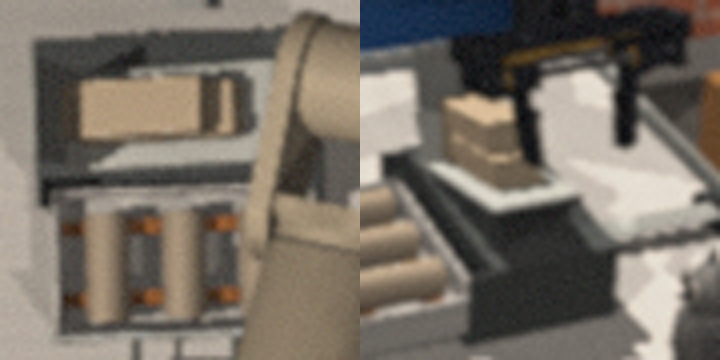

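The picture shows b squarely on a, both on the left against the backstop. Now blank c, turning the other way to stay inside joint 6's range.

```bash
python3 -m creep '[80,0,-0.02,0,5,0,-6.8,80,0,-0.02,0,5,0,-6.8,80,0,-0.02,0,4,0,-6.8,80,0,-0.02,-0.01,0,0,-6.8,80,0,-0.02,-0.015,0,0,-6.8,80,0,-0.02,-0.015,0,0,-6.8,80,0,-0.02,-0.015,0,0,-6.8,80,0,-0.02,-0.015,0,0,-6.8,80,0,-0.02,-0.015,0,0,-6.8,80,0,-0.02,-0.015,0,0,-6.8]'
python3 plan.py .637 -.322 .12 97.8 0
```

```text
clock: 39.78
tool_pos: [0.6509, -0.2595, 0.1695]
tcp_rot: [3.053, 0.711, -0.056]
contact_force: [-0.2, 0.1, 0.4]
gripper_width: 0.071
t 39.78 pos [ 0.6509 -0.2595  0.1695] F [-0.2  0.1  0.4] w 0.0710 j6 0.58
d mm [-13.9 -62.5 -49.5] turn [  0.53  -2.04 -18.43] alt [  3.   1. 162.] tool y [ 0.442 -0.897 -0.002] z [-0.034 -0.015 -0.999]
```

```bash
python3 -m creep '[80,-0.004,-0.016,-0.012,0.2,-0.7,-6,80,-0.004,-0.016,-0.012,0.2,-0.7,-6,80,-0.004,-0.016,-0.012,0.2,-0.7,-6,80,-0.002,-0.012,-0.012,0,0,0,80,0,0,-0.01,0,0,0,80,0,0,0,0,0,0]'
python3 plan.py .637 -.322 .016 97.8 0
```

```text
clock: 40.28
tool_pos: [0.6421, -0.3131, 0.1025]
tcp_rot: [-3.127, -0.218, 0.003]
contact_force: [-0.0, -0.2, -0.5]
gripper_width: 0.0703
t 40.28 pos [ 0.6421 -0.3131  0.1025] F [-0.  -0.2 -0.5] w 0.0703 j6 0.81
d mm [ -5.1  -8.9 -86.5] turn [-0.37 -0.14 -0.17] alt [  0.  -1. 180.] tool y [ 0.139 -0.99  -0.007] z [-0.002  0.006 -1.   ]
```

```bash
python3 -m creep '[80,-0.004,-0.009,-0.015,-0.3,0,0,80,-0.001,-0.003,-0.025,0,0,0,80,0,0,-0.025,0,0,0,80,0,0,-0.015,0,0,0,80,0,0,-0.005,0,0,0,80,0,0,0,0,0,0]'
python3 plan.py .637 -.322 .016 97.8 0
```

```text
clock: 40.78
tool_pos: [0.6432, -0.3164, 0.0178]
tcp_rot: [3.129, 0.259, 0.003]
contact_force: [0.6, -0.7, -0.5]
gripper_width: 0.0706
t 40.78 pos [ 0.6432 -0.3164  0.0178] F [ 0.6 -0.7 -0.5] w 0.0706 j6 0.78
d mm [-6.2 -5.6 -1.8] turn [ 0.1   0.11 -1.66] alt [ -0.   0. 178.] tool y [ 0.164 -0.986  0.002] z [ 0.002 -0.002 -1.   ]
```

```bash
python3 -m creep '[80,-0.006,-0.006,-0.002,0,0,-1.6,80,-0.002,-0.002,-0.002,0,0,0,40,0,0,0,0,0,0,40,0,0,0,0,0,0,40,0,0,0,0,0,0,40,0,0,0,0,0,0,40,0,0,0,0,0,0,40,0,0,0,0,0,0]' 55
python3 plan.py .637 -.322 .016 97.8 0
python3 -m creep '[40,0,0,0.015,0,0,0,40,0,0,0.035,0,0,0,40,0,0,0.04,0,0,0,40,0,0,0.04,0,0,0,40,0,0,0.04,0,0,0,40,0,0,0.04,0,0,0,40,0,0,0.04,0,0,0,40,0,0,0,0,0,0]'
python3 plan.py .662 .18 .26 2 -.25
```

```text
clock: 41.45
tool_pos: [0.6368, -0.324, 0.0186]
tcp_rot: [3.128, 0.219, 0.01]
contact_force: [-0.2, 0.5, -1.3]
gripper_width: 0.0496
t 41.45 pos [ 0.6368 -0.324   0.0186] F [-0.2  0.5 -1.3] w 0.0496 j6 0.80
d mm [ 0.2  2.  -2.6] turn [ 0.3   0.4  -0.19] alt [ -1.   0. 180.] tool y [ 0.139 -0.99   0.006] z [ 0.007 -0.005 -1.   ]
clock: 42.12
tool_pos: [0.6304, -0.3198, 0.27]
tcp_rot: [-3.126, -0.218, 0.016]
contact_force: [0.5, -0.2, -3.4]
gripper_width: 0.0496
t 42.12 pos [ 0.6304 -0.3198  0.27  ] F [ 0.5 -0.2 -3.4] w 0.0496 j6 0.80
d mm [ 31.6 499.8 -10. ] turn [-11.89   9.3   83.63] alt [-11. -12. -95.] tool y [ 0.139 -0.99  -0.008] z [-0.011  0.007 -1.   ]
```

```bash
python3 -m creep '[40,0.003,0.03,0.001,0,0,6.3,40,0.003,0.03,0.001,0,0,6.3,40,0.003,0.03,0.001,0,0,6.3,40,0.003,0.03,0.001,0,0,6.3,40,0.003,0.03,0.001,0,0,6.3,40,0.003,0.03,0.001,0,0,6.3,40,0.003,0.03,0.001,0,0,6.3,40,0.003,0.03,0.001,0,0,6.3,40,0.003,0.03,0.001,0,0,6.3,40,0.003,0.03,0.001,0,0,6.3]'
python3 -m creep '[40,0.002,0.03,0.001,0,0,6.3,40,0.002,0.03,0.001,0,0,6.3,40,0.002,0.03,0.001,-3,0,4,40,0.002,0.03,0.001,-5,0,2,40,0.002,0.025,0,-5,0,0,40,0,0.01,0,-2,0,0,40,0,0,0,0,0,0]'
python3 plan.py .661 .2 .21 2 -.25
```

```text
clock: 42.95
tool_pos: [0.6558, -0.0139, 0.2671]
tcp_rot: [-2.514, -1.867, 0.043]
contact_force: [0.2, -0.2, -5.6]
gripper_width: 0.0495
clock: 43.53
tool_pos: [0.6627, 0.1549, 0.2594]
tcp_rot: [2.021, 2.143, -0.346]
contact_force: [0.9, 0.3, -5.4]
gripper_width: 0.0497
t 43.53 pos [0.6627 0.1549 0.2594] F [ 0.9  0.3 -5.4] w 0.0497 j6 0.05
d mm [ -1.7  45.1 -49.4] turn [ 2.31 -2.65 -1.02] alt [  2.  48. 172.] tool y [ 0.998  0.052 -0.048] z [-0.031 -0.286 -0.958]
```

```bash
python3 -m creep '[40,-0.001,0.012,-0.008,1.2,-1.4,-0.5,40,-0.001,0.012,-0.012,1,-1.2,-0.5,40,0,0.012,-0.014,0,0,0,40,0,0.006,-0.012,0,0,0,40,0,0,0,0,0,0]'
python3 plan.py .661 .2005 .209 2 -.25
```

```text
clock: 43.95
tool_pos: [0.6595, 0.1979, 0.2048]
tcp_rot: [2.053, 2.129, -0.266]
contact_force: [-0.3, -0.5, -4.8]
gripper_width: 0.0494
t 43.95 pos [0.6595 0.1979 0.2048] F [-0.3 -0.5 -4.8] w 0.0494 j6 0.16
d mm [1.5 2.6 4.2] turn [-0.07 -0.53 -0.02] alt [ -1.  44. 174.] tool y [ 0.999  0.035 -0.009] z [-0.    -0.246 -0.969]
```

```bash
python3 -m creep '[40,0.002,-0.002,-0.006,0,-0.5,0,40,0,-0.001,-0.006,0,0,0,40,0,-0.001,-0.005,0,0,0,40,0,0,-0.001,0,0,0]'
python3 plan.py .6605 .215 .185 2 -.25
```

```text
clock: 44.28
tool_pos: [0.6622, 0.1925, 0.1876]
tcp_rot: [2.051, 2.124, -0.256]
contact_force: [-4.1, 3.8, 2.4]
gripper_width: 0.0496
t 44.28 pos [0.6622 0.1925 0.1876] F [-4.1  3.8  2.4] w 0.0496 j6 0.17
d mm [-1.7 22.5 -2.6] turn [-0.1  -0.02  0.02] alt [   2.  -44. -174.] tool y [ 0.999  0.035 -0.   ] z [ 0.008 -0.246 -0.969]
```

```bash
python3 -m creep '[40,0,0,0.003,0,0,0,40,-0.001,0.006,-0.001,0,0,0,40,0,0.006,-0.001,0,0,0,40,0,0.005,-0.001,0,0,0,40,0,0.005,-0.001,0,0,0,40,0,0.004,-0.001,0,0,0]'
python3 plan.py .6605 .215 .185 2 -.25
```

```text
clock: 44.78
tool_pos: [0.6617, 0.2183, 0.1854]
tcp_rot: [2.054, 2.121, -0.258]
contact_force: [1.4, 0.2, -5.0]
gripper_width: 0.0497
t 44.78 pos [0.6617 0.2183 0.1854] F [ 1.4  0.2 -5. ] w 0.0497 j6 0.20
d mm [-1.2 -3.3 -0.4] turn [-0.05 -0.04  0.17] alt [   1.  -44. -174.] tool y [ 0.999  0.032 -0.001] z [ 0.007 -0.246 -0.969]
```

```bash
python3 -m creep '[40,0,0.005,-0.001,0,0,0,40,0,0.004,-0.001,0,0,0]'
python3 plan.py .6605 .215 .185 2 -.25
```

```text
clock: 44.95
tool_pos: [0.6617, 0.2187, 0.1857]
tcp_rot: [2.052, 2.103, -0.283]
contact_force: [-6.3, -19.4, 5.0]
gripper_width: 0.0499
t 44.95 pos [0.6617 0.2187 0.1857] F [ -6.3 -19.4   5. ] w 0.0499 j6 0.21
d mm [-1.2 -3.7 -0.7] turn [ 1.16 -0.21  0.63] alt [   1.  -46. -173.] tool y [ 1.     0.024 -0.004] z [ 0.002 -0.267 -0.964]
```

Backstop contact. Settle downwards with the tilt corrected.

```bash
python3 -m creep '[40,0,0,-0.002,1.1,-0.2,0.6,40,0,0.002,-0.003,0,0,0]'
python3 plan.py .6605 .215 .185 2 -.25
```

```text
clock: 45.12
tool_pos: [0.6623, 0.2178, 0.1822]
tcp_rot: [2.05, 2.115, -0.263]
contact_force: [-2.3, -14.5, 4.6]
gripper_width: 0.0491
t 45.12 pos [0.6623 0.2178 0.1822] F [ -2.3 -14.5   4.6] w 0.0491 j6 0.21
d mm [-1.8 -2.8  2.8] turn [0.38 0.08 0.21] alt [   2.  -45. -174.] tool y [1.    0.031 0.001] z [ 0.009 -0.254 -0.967]
```

```bash
python3 -m creep '[40,0,0,0,0,0,0,70,0,0,0,0,0,0,70,0,0,0,0,0,0,70,0,0,0,0,0,0,70,0,0,0,0,0,0,70,0,0.005,0.02,0,0,0,70,0,0.008,0.03,0,0,0,70,0,0.003,0.035,0,0,0,70,-0.03,-0.01,0.02,3,0,3,40,-0.04,-0.01,0,5,0,6]'
python3 -m creep '[0,-0.038,-0.004,0,5,0,6.8,0,-0.038,-0.004,0,1,0,6.8,0,-0.038,-0.004,0,0,0,6.8,0,-0.038,-0.004,0,0,0,6.8,0,-0.03,-0.004,-0.01,0,0,6.8,0,-0.03,-0.004,-0.02,0,0,6.8,0,-0.01,-0.004,-0.02,0,0,6.8,0,0,0,-0.02,0,0,6.8,0,0,0,-0.02,0,0,6.8,0,0,0,0,0,0,6.8]'
python3 - <<'E'
from h import *
A=cam("top");B=cam("side")
a=cv2.resize(A[0][140:240,210:310],None,fx=4,fy=4,interpolation=cv2.INTER_CUBIC)
b=cv2.resize(B[0][115:215,285:385],None,fx=4,fy=4,interpolation=cv2.INTER_CUBIC)
cv2.imwrite("pics/c2.png",np.hstack([a,b]))
E
python3 plan.py .38 .158 .052 92 0
```

```text
clock: 45.95
tool_pos: [0.5978, 0.2199, 0.2878]
tcp_rot: [1.939, 2.329, -0.099]
contact_force: [1.0, -1.0, 1.8]
gripper_width: 0.057
clock: 46.78
tool_pos: [0.358, 0.1913, 0.2026]
tcp_rot: [0.263, 3.079, 0.098]
contact_force: [0.9, 0.5, -0.7]
gripper_width: 0.0003
t 46.88 pos [0.3596 0.1914 0.2048] F [-0.6 -1.   1. ] w -0.0000 j6 -1.25
d mm [  20.4  -33.4 -152.8] turn [-3.72  3.03 12.06] alt [   4.    5. -168.] tool y [0.173 0.983 0.068] z [ 0.059  0.059 -0.997]
```

View pics/c2.png

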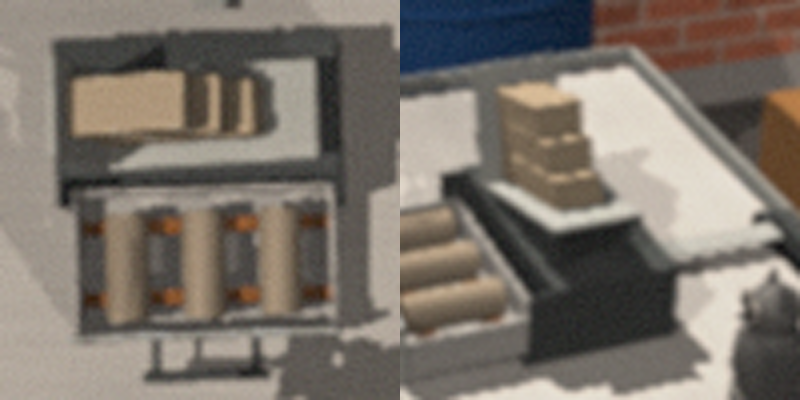

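The pile is straight, in the order 150, 130, 110 mm, and all three cores are still in their notches. Now to close the drawer.

```bash
python3 -m creep '[0,0.006,-0.011,-0.02,-1.2,1,4,0,0.005,-0.011,-0.025,-1.2,1,4,0,0.003,-0.011,-0.03,-1.2,1,4,0,0,-0.002,-0.03,0,0,0,0,0,0,-0.025,0,0,0,0,0,0,-0.01,0,0,0,0,0,0,0,0,0,0]'
python3 plan.py .38 .158 .052 92 0
```

```text
clock: 47.47
tool_pos: [0.3808, 0.1565, 0.0659]
tcp_rot: [-0.023, 3.121, 0.004]
contact_force: [-0.1, 0.3, -0.0]
gripper_width: 0.0003
t 47.47 pos [0.3808 0.1565 0.0659] F [-0.1  0.3 -0. ] w 0.0003 j6 -1.49
d mm [ -0.8   1.5 -13.9] turn [-0.15  1.19  1.17] alt [   2.    0. -179.] tool y [-0.014  1.     0.002] z [ 0.021  0.002 -1.   ]
```

```bash
python3 -m creep '[0,0,0.001,-0.012,0,1.2,1,0,0.005,0,-0.006,0,0,0,0,0.008,0,0,0,0,0,0,0.01,0,0,0,0,0,0,0.01,0,0,0,0,0,0,0.01,0,0,0,0,0,0,0.01,0,0,0,0,0,0,0.01,0,0,0,0,0,0,0.01,0,0,0,0,0,0,0.01,0,0,0,0,0]'
python3 plan.py .526 .163 .050 92 0
```

```text
clock: 48.3
tool_pos: [0.4703, 0.1593, 0.0553]
tcp_rot: [-0.019, 3.138, 0.003]
contact_force: [-2.4, 0.7, -2.0]
gripper_width: 0.0001
t 48.30 pos [0.4703 0.1593 0.0553] F [-2.4  0.7 -2. ] w 0.0001 j6 -1.50
d mm [55.7  3.7 -5.3] turn [-0.12  0.2   1.29] alt [   0.    0. -179.] tool y [-0.012  1.     0.002] z [ 0.004  0.002 -1.   ]
```

```bash
python3 -m creep '[0,0.01,0,-0.003,0,0,0.5,0,0.01,0,-0.002,0,0,0.4,0,0.01,0,-0.001,0,0,0,0,0.009,0,0,0,0,0,0,0.006,0,0,0,0,0]'
python3 plan.py .526 .163 .050 92 0
python3 -m creep '[0,0.005,0,0,0,0,0,0,0.005,0,0,0,0,0]'
python3 plan.py .526 .163 .050 92 0
```

```text
clock: 48.72
tool_pos: [0.5204, 0.1601, 0.0551]
tcp_rot: [-0.031, 3.133, 0.004]
contact_force: [-2.2, 0.5, -1.4]
gripper_width: 0.0001
t 48.72 pos [0.5204 0.1601 0.0551] F [-2.2  0.5 -1.4] w 0.0001 j6 -1.51
d mm [ 5.6  2.9 -5.1] turn [-0.14  0.49  0.85] alt [   1.    0. -179.] tool y [-0.02   1.     0.002] z [ 0.009  0.002 -1.   ]
clock: 48.88
tool_pos: [0.5256, 0.1602, 0.0554]
tcp_rot: [0.029, -3.135, -0.002]
contact_force: [-35.9, -3.1, 19.6]
gripper_width: 0.0005
t 48.88 pos [0.5256 0.1602 0.0554] F [-35.9  -3.1  19.6] w 0.0005 j6 -1.51
d mm [ 0.4  2.8 -5.4] turn [-0.07 -0.39  0.93] alt [  -1.    0. -179.] tool y [-0.019  1.     0.001] z [-0.007  0.001 -1.   ]
```

Hard stop at x=0.526, as predicted for the shut position. Retreat and do the final check.

```bash
python3 -m creep '[0,-0.006,0,0,0,0,0,0,-0.02,0,0,0,0,0,0,-0.03,0,0,0,0,0,0,-0.03,0,0.03,0,0,0,0,-0.03,-0.01,0.03,0,0,0,0,-0.02,-0.03,0.03,0,0,0,0,-0.01,-0.04,0,0,0,0,0,0,-0.04,0,0,0,0,0,0,-0.03,0,0,0,0,0,0,0,0,0,0,0]'
python3 - <<'E'
from h import *
A=cam("top");B=cam("side");im,d,K,R,t=A
a=cv2.resize(A[0][130:230,205:305],None,fx=4,fy=4,interpolation=cv2.INTER_CUBIC)
b=cv2.resize(B[0][115:215,275:375],None,fx=4,fy=4,interpolation=cv2.INTER_CUBIC)
cv2.imwrite("pics/end.png",np.hstack([a,b]))
P=pts(d,K,R,t);x,y,z=P[...,0],P[...,1],P[...,2]
m=(x>.6)&(x<.72)&(y>.1)&(y<.26)&(z>.165)&(im.mean(2)>110);Q=P[m]
print("c top",cv2.minAreaRect((Q[:,:2]*1000).astype(np.float32)))
co=np.linalg.lstsq(np.c_[Q[:,:2],np.ones(len(Q))],Q[:,2],rcond=None)[0];print("slope",co[:2].round(3))
h=(x>.47)&(x<.56)&(y>.08)&(y<.25)&(z>.04)&(z<.07);print("handle bar x lo",np.percentile(x[h],[2,10,50]).round(4))
parts(*A,zlo=.012,zhi=.2,box=(.3,.85,-.5,.0))
E
```

```text
clock: 49.72
tool_pos: [0.3813, 0.01, 0.1508]
tcp_rot: [-0.025, 3.129, -0.006]
contact_force: [0.7, -0.2, 0.2]
gripper_width: 0.0004
c top ((664.7332763671875, 186.72930908203125), (50.21285629272461, 146.81478881835938), 1.5394331216812134)
slope [ 0.05  -0.054]
handle bar x lo [0.5385 0.5387 0.5426]
px [370. 139.] c 0.8163 -0.2422 sz 55 53 ang -1.4 z 0.084 bgr [ 83 103 136]
px [327. 138.] c 0.7797 -0.0849 sz 51 49 ang -11.4 z 0.122 bgr [68 72 77]
px [425. 173.] c 0.6508 -0.4622 sz 109 54 ang 20.3 z 0.036 bgr [140  74  41]
px [376. 258.] c 0.3284 -0.2686 sz 54 51 ang 5.1 z 0.036 bgr [80 46 29]
```

View pics/end.png

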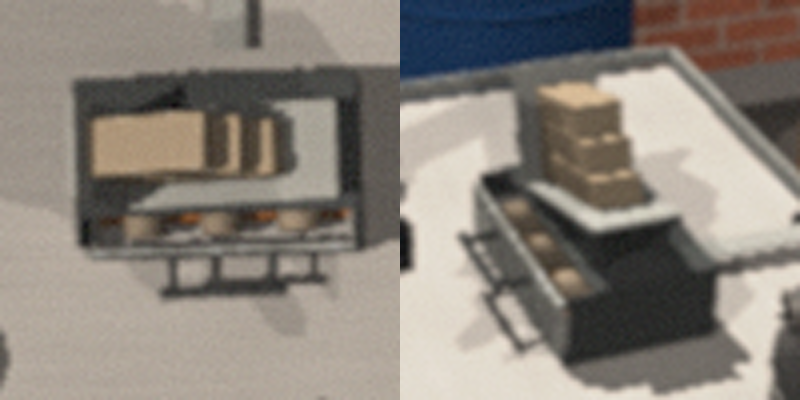

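```bash
python3 -c "
from bench import manip
print(manip.hand_in())"
```

```text
the job is handed in; nothing more can be done
None
```

The rack is loaded and the job was handed in at about 50 s of the 210 s allowed. No verdict is reported.

- **Cores:** All three lie in notch pairs of their own. With the drawer out, their tops measured 0.067–0.068 m, which fits a seated core. Their centres were within about 4 mm and their angles within about 2° of my notch estimates.
- **Drawer:** It was pushed shut to a hard stop (36 N), 120 mm from the fully-out position. In the last picture its front is flush with the case and the cores are still in place.
- **Blanks:** The 150, 130 and 110 mm blanks are piled in that order; the 90 mm one was not there. Each pushed back against the backstop with 15–50 N before release. The last picture shows the pile straight, about 3 mm off the centre line.
- **Left alone:** The owl, the lion and the two look-alikes seen in the last view showed no movement. The ashtray was outside my last measurement, but the arm never went near it.

**Slip and weak checks:**
- The first core grasp closed too slowly and missed without moving the core; I repeated it.
- My last depth fit of the top blank's slope was spoiled by pixels from the lower blanks, so its flatness rests on the contact forces and the pictures.

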